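# Swing the clamps over a board in a test fixture

### The arm

A 7-joint arm with a two-finger parallel gripper is mounted at the origin on the work surface. World frame = base frame: x ahead of the robot, y to its left, z up, the work surface at z = 0. Lengths are in mm, angles in rad, forces in N, time in s.
With the tool pointing down it reaches from about 400 to 875 mm from the base axis. Payload 19.3 kg.
Tool frame: the origin (TCP) lies at the very end of the fingers, on their centre line; the grasp point (between the pads) lies 19 mm behind it (arm.pinch_z is the distance from the TCP to the grasp point, in mm); z points along the fingers, y is the direction in which the jaws open and shut (so a half turn about z gives the same grasp; the last joint's range is limited). The gripper opens to 85 mm and grips with 20 to 120 N. Pads are 22 mm wide; open, the fingers measure 114 mm over their backs; the gripper's body (76 mm by 85 mm) begins 54 mm behind the grasp point. The pads swing forward as they close: fully open they stand 13 mm farther back than shut.
Start: joints at [-1.233, 0.521, -0.036, 1.599, 0.021, 1.021, -0.113], TCP at [247.886, 573.731, 231.291] pointing down, gripper open.
Joint ranges: [-2.91, 2.91], [-0.3, 2.13], [-1.5, 1.42], [0.17, 2.43], [-1.26, 4.41], [0.16, 1.93], [-2.52, 2.52]. Speed limits (rad/s): [1.89, 1.89, 2.39, 2.39, 3.01, 3.01, 3.01].

### API

Orientations are given as a rotation vector (axis times angle).
In Python, from workcell import read_state, eyes, close_job, arm gives the robot as it stands.
- The arm moves only by the tool send_rows, never from a script. Its argument "rows" is a list of rows, each an object with "dp": the shift along the tool's x, y, z in m, a list of three; "delta_rot": the turn, a rotation vector about the tool's x, y, z in degrees, a list of three. In form: [{"dp": [x, y, z], "delta_rot": [ax, ay, az]}, ...]. A call has 1 to 8 rows; each row shifts and turns the pose as measured when the row begins, along the tool's axes as they then stand; what a row does not reach is not made up. A row lasts 1/12 s, in which the tool goes at most 41.7 mm and 7.16 degrees, less where a joint would pass 70% of its speed; a pose out of reach is approached as far as the arm can. A call is refused whole if a number of a shift passes 0.0417 or a number of a turn 7.16, either way. A call with a gripper value outside its range is refused whole. "hand" is the finger opening in m, from 0 to 0.0854, set as the call begins (left out, the last holds). The fingers move at their own pace and stop on an object; the grip force is fixed at half the most. Time passes only in rows, so rows that do not move let the fingers close. It gives the time, the measured TCP pose, the force and the opening at its end, in the units of the state.
- read_state(): the state, without advancing time (a new reading comes with each control period).
- eyes.camera(name): name is "scene" or "side" or "wrist"; returns (picture, depth): 420x560x3 uint8, blue, green, red; 420x560 float32, mm along the optical axis (not along the pixel's ray), 0 where there is no reading.
- eyes.camera_info(name): a dict with "K" (3x3 intrinsics, pixels), "dist" ([k1, k2, p1, p2, k3] as OpenCV has them; the pictures are not rectified), "R" (3x3) and "t" (3): a world point X has camera coordinates R X + t. Camera axes: x right, y down, z forward; pixel columns grow to the right and rows downward; lengths in mm; the calibration is good to about 2 mm. A picture is of the moment at which its call begins: read the wrist's pose just before it. camera_info takes no time and is no camera call; for the wrist camera it gives the pose at the moment of the call.
- close_job(): hands the job in, once; it reports no verdict.
The state is a dict: "clock": time; "q": joint angles; "dq": joint speeds; "joint_torque": joint torques, N m; "tool_pos": TCP position; "tcp_rot": TCP orientation; "contact_force": force on the tool from outside, world axes, zero at the start; "moment": the same for the moment, N m; "finger_gap": finger opening in mm.
Only numpy, scipy, OpenCV 4.12 (cv2) and the standard library are available. Lean on these libraries where they do the work, as an engineer would, in place of code of your own. Each camera call takes 0.05 s, during which the arm holds its last target.

### The job

Get the circuit board in the test fixture ready for clamping: with a fingertip, gently push each of the two swing arms round until its rubber foot stands centred over the bare metal disc it reaches on the board. Only push the arms, do not squeeze or force them. Leave the board lying in its nest and the loose things around it where they are, lifting nothing.

Things in the scene. Friction and masses are not known exactly. Their poses are not given: they have to be found in the camera images.
- fixture: brown-orange test fixture, fixed to the bench: a box 220 (x) by 320 (y) by 45 mm tall, origin at the centre of its underside, z up. On it a rectangular frame (the nest), 148 by 188 mm outside, 12 mm wide, top 57 mm above the table. Posts of 18 mm diameter stand at x 30, y 125 mm (clamp a) and x -30, y -125 mm (clamp b)
- clamp_a: swing clamp a: aluminium bar 14 wide, 20 mm tall on a post at the fixture's +y end. Origin on the turning axis at the box's top face, z up, x along the bar to its foot. Bar: x -13 to 95, z 40 to 60 mm (85 to 105 above the table). Closes clockwise seen from above, starting 40 to 110 degrees open; no spring or stop at the closed place, stays where left; 1 to 3 N at its side 65 mm out turns it
- clamp_b: swing clamp b: aluminium bar 14 wide, 20 mm tall on a post at the fixture's -y end. Origin on the turning axis at the box's top face, z up, x along the bar to its foot. Bar: x -13 to 95, z 40 to 60 mm (85 to 105 above the table). Closes clockwise seen from above, starting 40 to 110 degrees open; no spring or stop at the closed place, stays where left; 1 to 3 N at its side 65 mm out turns it
- clamp_a_foot (a point): centre of the underside of clamp a's 16 mm round black rubber foot, 85 mm from its turning axis, 8 mm above the board. Its spindle passes up through the bar to a 13 mm nut whose top is 115 mm above the table (the nut on the turning axis: 113 mm)
- clamp_b_foot (a point): centre of the underside of clamp b's 16 mm round black rubber foot, 85 mm from its turning axis, 8 mm above the board. Its spindle passes up through the bar to a 13 mm nut whose top is 115 mm above the table (the nut on the turning axis: 113 mm)
- disc_a (a point): centre of the top of the 24 mm bare metal disc on the board that belongs to clamp a: the one 85 mm from its post. Level with the board's top, 54 mm above the table
- disc_b (a point): centre of the top of the 24 mm bare metal disc on the board that belongs to clamp b: the one 85 mm from its post. Level with the board's top, 54 mm above the table
- board: loose green circuit board lying in the nest with 2 mm play all round, 120 (x) by 160 (y) by 3 mm, origin at the centre of its underside (51 mm above the table), z up. The tallest parts on it rise 13 mm above its top face
- standoff: loose bystander: brass standoff standing on the fixture box's near edge, 14 mm diameter, 28 mm tall, origin at its foot
- plug: loose bystander: small black and grey plug on the fixture box's far edge, 16 by 30 by 22 mm tall, origin at the centre of its underside
- jar: loose bystander: closed grey jar with a white cap on the bench beside the fixture's -y end, 52 mm diameter, 65 mm tall, origin at its foot
- spare: loose bystander: spare circuit board lying on the bench beside the fixture's +y end, 70 by 100 by 12 mm, origin at the centre of its underside
Mind the look-alikes: they are no part of the job. What is shaped like the board but orange, pink or yellow is not meant.

How it is judged:
By the outcome, as a careful person would: the job done as asked, in the order asked, and still so for the second after the job is handed in, with the robot touching nothing.
It also fails if it takes over 56 s, if anything falls off the work surface, if the arm or the gripper's body presses on something with over 40 N, if the wrist force passes 120 N, or if a joint passes its speed limit or range.

## Working session

There is one attempt and no reset: what is moved stays moved. The work goes in short steps, Python scripts to look and compute and a tool call to move; the robot and the scene stay as the last step left them, time stands still between calls to the robot, and variables do not carry over. Pictures are saved under pics/ and viewed, and the job is handed in when it is done.

Besides the shell and the picture viewer there is one more tool, called after "Request:" in YAML: its name, and indented under it one key for each argument. send_rows: Moves the arm, as the interface text tells. Its arguments: {"type":"object","properties":{"rows":{"type":"array","items":{"type":"object","properties":{"dp":{"type":"array","items":{"type":"number"}},"delta_rot":{"type":"array","items":{"type":"number"}}}}},"hand":{"type":"number"}},"required":["rows"]}

```bash
mkdir -p pics; ls; python3 - <<'E'
from workcell import read_state, eyes
import cv2, numpy as np
s=read_state(); print(s)
for n in ["scene","side"]:
    p,d=eyes.camera(n); cv2.imwrite(f"pics/{n}0.png",p); np.save(f"pics/{n}0d.npy",d)
    i=eyes.camera_info(n); print(n,i); 
E
```

```text
pics
{'clock': 0.0, 'q': array([-1.23320874,  0.52201579, -0.03632749,  1.59998011,  0.02119207,
        1.02107285, -0.11278519]), 'dq': array([ 6.99576078e-04,  7.08777367e-04,  3.45647782e-04,  2.07312372e-05,
        1.19875913e-04, -1.41694686e-03, -2.24475676e-03]), 'joint_torque': array([-1.40888584e-03, -9.27107477e+01,  1.97915688e+00, -3.69949257e+01,
        1.77501712e-02,  7.95638800e-03,  2.72771587e-05]), 'tool_pos': array([247.76636616, 573.44618799, 230.73459766]), 'tcp_rot': array([-6.36090836e-01, -3.07636664e+00,  1.69754518e-03]), 'contact_force': array([0.20289906, 0.1147204 , 0.62314554]), 'moment': array([ 0.0111482 , -0.00317682, -0.05311809]), 'finger_gap': 85.69869311456834}
scene {'K': array([[468.18446041,   0.        , 286.48223439],
       [  0.        , 468.18446041, 217.02435647],
       [  0.        ,   0.        ,   1.        ]]), 'dist': array([-0.13050096,  0.        ,  0.        ,  0.        ,  0.        ]), 'R': array([[ 0.83864334,  0.54460358,  0.00918129],
       [ 0.46156944, -0.70162626, -0.54283906],
       [-0.28919026,  0.45948617, -0.83978655]]), 't': array([-524.43353171, -220.55561441, 1304.46395727])}
side {'K': array([[408.85419902,   0.        , 283.58924723],
       [  0.        , 408.85419902, 209.12056424],
       [  0.        ,   0.        ,   1.        ]]), 'dist': array([-0.00089082,  0.        ,  0.        ,  0.        ,  0.        ]), 'R': array([[ 0.87448107, -0.48483526,  0.01475246],
       [-0.34819525, -0.64862141, -0.67679416],
       [ 0.33770244,  0.58670695, -0.73602447]]), 't': array([-549.32494284,  266.9213527 ,  923.11801321])}
```

View pics/scene0.png

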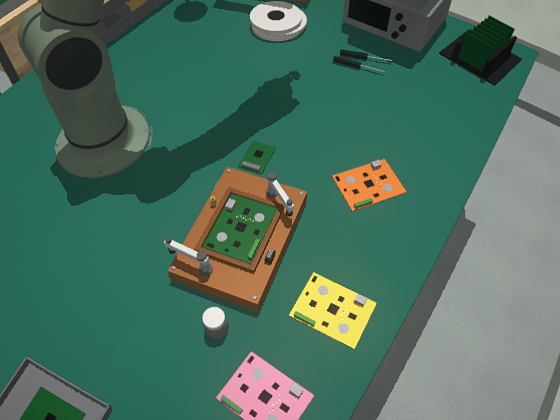

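View pics/side0.png

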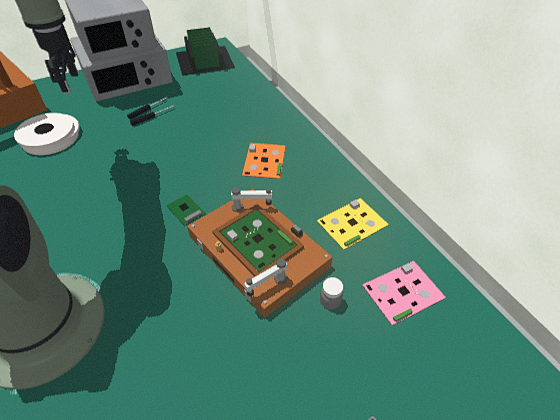

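The fixture is around (238,238) in the scene view and (258,250) in the side view. The spare board is at (257,155) and the jar at (214,322). I'll enlarge both views.

```bash
python3 - <<'E'
import cv2
a=cv2.imread("pics/scene0.png")[160:320,155:320]; cv2.imwrite("pics/s0c.png",cv2.resize(a,None,fx=3.7,fy=3.7,interpolation=cv2.INTER_CUBIC))
a=cv2.imread("pics/side0.png")[180:320,180:340]; cv2.imwrite("pics/d0c.png",cv2.resize(a,None,fx=4,fy=4,interpolation=cv2.INTER_CUBIC))
E
```

```text
(no output)
```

View pics/s0c.png

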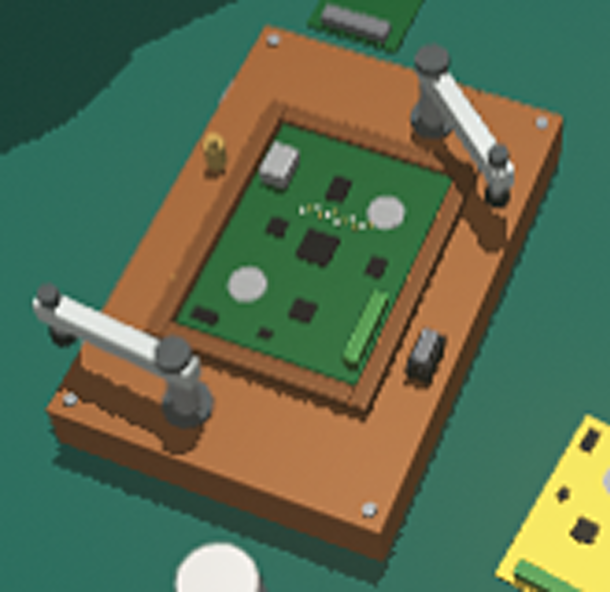

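View pics/d0c.png

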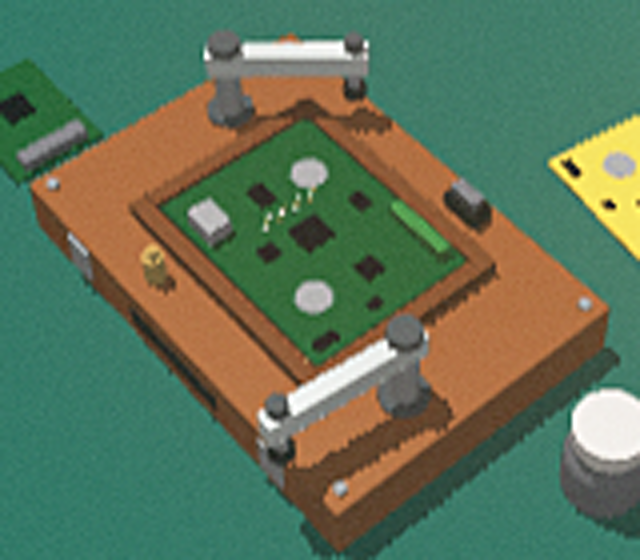

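```bash
cat > h.py <<'E'
import numpy as np, cv2
def ray(info,uv):
    K=info["K"];D=info["dist"];R=info["R"];t=np.array(info["t"]).reshape(3)
    n=cv2.undistortPoints(np.array([[uv]],float),K,D)[0,0]
    return -R.T@t, R.T@np.array([n[0],n[1],1.])
def plane(info,uv,z):
    o,d=ray(info,uv); return o+d*(z-o[2])/d[2]
def proj(info,X):
    r,_=cv2.Rodrigues(np.array(info["R"])); return cv2.projectPoints(np.array([X],float),r,np.array(info["t"]).reshape(3,1),info["K"],np.array(info["dist"]))[0][0,0]
E
python3 - <<'E'
from h import *
from workcell import eyes
S=eyes.camera_info("scene");D=eyes.camera_info("side")
# crop px -> px
sc=lambda x,y:(155+(x+.5)/3.7-.5,160+(y+.5)/3.7-.5)
sd=lambda x,y:(180+(x+.5)/4-.5,180+(y+.5)/4-.5)
def discs(n,info,box):
    im=cv2.imread(f"pics/{n}0.png"); h=cv2.cvtColor(im,cv2.COLOR_BGR2HSV)
    m=((h[...,1]<40)&(h[...,2]>120)).astype(np.uint8)
    k,l,st,c=cv2.connectedComponentsWithStats(m)
    for i in range(1,k):
        if st[i,4]>20 and box[0]<c[i][0]<box[1] and box[2]<c[i][1]<box[3]:
            print(n,c[i].round(1),st[i,2:],plane(info,c[i],54).round(1))
discs("scene",S,(155,320,160,320)); discs("side",D,(180,340,180,320))
for nm,z,a,b in [("corner +y-x",45,(268,30),(33,184)),("corner +y+x",45,(562,120),None),("corner -y-x",45,(50,408),(340,512)),("corner -y+x",45,(388,527),(608,310)),
 ("nut a axis",113,(432,58),(225,42)),("nut a foot",115,(499,155),(354,42)),("nut b axis",113,(174,353),(405,330)),("nut b foot",115,(48,297),(277,404)),
 ("disc top",54,(385,212),(309,173)),("disc bot",54,(247,285),(314,297))]:
    print(nm,plane(S,sc(*a),z).round(1), plane(D,sd(*b),z).round(1) if b else "")
E
```

```text
scene [251.3 164.8] [17  7 46] [438.8 121.8  54. ]
scene [280.4 190.9] [ 17  25 140] [546.   94.1  54. ]
scene [229.7 202.9] [10 10 63] [463.7  -2.6  54. ]
scene [258.9 216.9] [10  9 69] [545.3   2.9  54. ]
scene [221.4 236.3] [10 10 77] [503.5 -88.   54. ]
scene [183.5 248.6] [ 28  18 191] [ 451.1 -161.4   54. ]
scene [269.4 252.9] [ 6  9 32] [620.  -63.1  54. ]
scene [213.1 317.3] [ 23  22 385] [ 607.6 -254.3   54. ]
side [253.  194.6] [ 41   9 280] [586.6 102.8  54. ]
side [192.5 214.8] [16 11 54] [411.6 110.9  54. ]
side [334.3 220.8] [ 8  6 31] [733.  -85.9  54. ]
side [256.7 222.9] [ 9  7 54] [549.2   4.5  54. ]
side [296.5 227.5] [ 8  7 26] [633.4 -58.4  54. ]
side [231.5 233.6] [10  9 53] [476.5   2.9  54. ]
side [258.  253.6] [ 9  8 63] [507.6 -85.9  54. ]
side [263.4 276.8] [ 43  29 345] [ 488.9 -152.1   54. ]
side [332.3 287.1] [ 21  21 345] [ 615.6 -252.7   54. ]
corner +y-x [387.9  85.7  45. ] [389.2  88.8  45. ]
corner +y+x [598.1 132.   45. ] 
corner -y-x [ 452.5 -219.8   45. ] [ 456.7 -220.4   45. ]
corner -y+x [ 666.4 -169.9   45. ] [ 665.8 -176.    45. ]
nut a axis [527.2  84.3 113. ] [530.8  85.2 113. ]
nut a foot [603.8  43.6 115. ] [604.2  43.7 115. ]
nut b axis [ 522.9 -171.7  113. ] [ 524.4 -171.1  113. ]
nut b foot [ 439.4 -184.2  115. ] [ 439.9 -182.   115. ]
disc top [544.9   2.7  54. ] [549.7   4.5  54. ]
disc bot [504.1 -88.8  54. ] [507.7 -86.8  54. ]
```

Two measurements agree to 2–5 mm. The post–foot and post–disc distances come out at 83–86 mm (85 expected) and the posts are 256 mm apart (257 expected). Fixture yaw is about 12.3° and its centre about (526,-43).

Clamp a is about 49° open and clamp b about 85°. There are only two round bare discs on the green board, at scene (259,217) for a and (221,236) for b. Both are confirmed in the enlarged crop.

First I'll close the fingers and align tool x with fixture +y.

Request:
send_rows:
  rows:
    - {"dp": [0,0,0],"delta_rot": [0,0,6.8]}
    - {"dp": [0,0,0],"delta_rot": [0,0,6.8]}
    - {"dp": [0,0,0],"delta_rot": [0,0,6.8]}
    - {"dp": [0,0,0],"delta_rot": [0,0,6.8]}
    - {"dp": [0,0,0],"delta_rot": [0,0,6.8]}
    - {"dp": [0,0,0],"delta_rot": [0,0,6.8]}
    - {"dp": [0,0,0],"delta_rot": [0,0,6.8]}
    - {"dp": [0,0,0],"delta_rot": [0,0,6.8]}
  hand: 0

```text
clock: 0.77
tool_pos: [247.6, 571.8, 228.1]
tcp_rot: [2.019, 2.405, -0.009]
contact_force: [-0.4, -0.1, -0.6]
finger_gap: 0.0
```

```bash
cat >> h.py <<'E'
C=np.array([526.3,-43.4]); YAW=np.radians(12.3)
Rf=np.array([[np.cos(YAW),-np.sin(YAW)],[np.sin(YAW),np.cos(YAW)]])
def f2w(p): return C+Rf@np.array(p,float)
def w2f(p): return Rf.T@(np.array(p,float)[:2]-C)
def go(target=None,z=None):
    from workcell import read_state
    s=read_state(); p=s["tool_pos"]; R=cv2.Rodrigues(s["tcp_rot"])[0]
    print("t",round(s["clock"],2),"fix",w2f(p).round(1),"z",round(p[2],1),"xyaw-yaw-90:",round(np.degrees(np.arctan2(R[1,0],R[0,0])-YAW)-90,2),"tilt",R[:2,2].round(3),"F",s["contact_force"].round(1),"q",s["q"].round(2))
    if target is not None:
        d=np.r_[f2w(target)-p[:2],(z if z is not None else p[2])-p[2]]
        print("dp mm",(R.T@d).round(1))
E
python3 -c "
from h import *
go((108.6,116.7),200)"
```

```text
t 0.77 fix [-141.2  660.5] z 228.1 xyaw-yaw-90: -2.32 tilt [-0.002 -0.006] F [-0.4 -0.1 -0.6] q [-1.39  0.53  0.21  1.61 -0.12  1.01 -0.98]
dp mm [-533.   271.7   30. ]
```

Request:
send_rows:
  rows:
    - {"dp": [-0.017,0.008,0],"delta_rot": [0,0,-2.3]}
    - {"dp": [-0.034,0.0156,0.002],"delta_rot": [0,0,0]}
    - {"dp": [-0.034,0.0156,0.002],"delta_rot": [0,0,0]}
    - {"dp": [-0.034,0.0156,0.002],"delta_rot": [0,0,0]}
    - {"dp": [-0.034,0.0156,0.002],"delta_rot": [0,0,0]}
    - {"dp": [-0.034,0.0156,0.002],"delta_rot": [0,0,0]}
    - {"dp": [-0.034,0.0156,0.002],"delta_rot": [0,0,0]}
    - {"dp": [-0.034,0.0156,0.002],"delta_rot": [0,0,0]}

```text
clock: 1.43
tool_pos: [412.1, 343.2, 211.3]
tcp_rot: [-1.966, -2.45, 0.015]
contact_force: [0.5, 0.3, -0.5]
finger_gap: 0.2
```

```bash
python3 -c "
from h import *
go((108.6,116.7),200)"
```

```text
t 1.43 fix [-29.2 402.1] z 211.3 xyaw-yaw-90: 0.22 tilt [-0.006 -0.007] F [ 0.5  0.3 -0.5] q [-0.98  0.42  0.24  1.86 -0.12  0.89 -0.47]
dp mm [-285.8  136.9   11.8]
```

Request:
send_rows:
  rows:
    - {"dp": [-0.036,0.0172,0.001],"delta_rot": [0,0,0]}
    - {"dp": [-0.036,0.0172,0.001],"delta_rot": [0,0,0]}
    - {"dp": [-0.036,0.0172,0.001],"delta_rot": [0,0,0]}
    - {"dp": [-0.036,0.0172,0.001],"delta_rot": [0,0,0]}
    - {"dp": [-0.036,0.0172,0.001],"delta_rot": [0,0,0]}
    - {"dp": [-0.036,0.0172,0.001],"delta_rot": [0,0,0]}
    - {"dp": [-0.036,0.0172,0.001],"delta_rot": [0,0,0]}
    - {"dp": [-0.02,0.01,0.001],"delta_rot": [0,0,0]}

```text
clock: 2.1
tool_pos: [604.8, 89.7, 202.2]
tcp_rot: [-1.966, -2.449, 0.019]
contact_force: [-0.3, -0.1, 0.1]
finger_gap: 0.2
```

Request:
send_rows:
  rows:
    - {"dp": [0,0,0],"delta_rot": [0,0,0]}

```text
clock: 2.18
tool_pos: [606.8, 84.5, 201.6]
tcp_rot: [1.973, 2.444, -0.021]
contact_force: [-0.4, -0.6, -0.7]
finger_gap: 0.1
```

```bash
python3 - <<'E'
from h import *
from workcell import eyes
go((108.6,116.7),90)
i=eyes.camera_info("wrist"); p,d=eyes.camera("wrist"); cv2.imwrite("pics/w1.png",p); print(i)
E
```

```text
t 2.18 fix [105.9 107.8] z 201.6 xyaw-yaw-90: -0.14 tilt [-0.008 -0.011] F [-0.4 -0.6 -0.7] q [-0.43  0.55  0.28  1.67 -0.17  0.95  0.12]
dp mm [  9.9   3.8 111.5]
{'K': array([[310.62562977,   0.        , 277.49436037],
       [  0.        , 310.62562977, 210.01381724],
       [  0.        ,   0.        ,   1.        ]]), 'dist': array([-0.07052905,  0.        ,  0.        ,  0.        ,  0.        ]), 'R': array([[ 0.97757412,  0.21036649, -0.00973528],
       [ 0.20349891, -0.93174295,  0.30073788],
       [ 0.05419439, -0.29597468, -0.95365715]]), 't': array([-607.57139862,  -75.67826239,  342.99946961])}
```

View pics/w1.png

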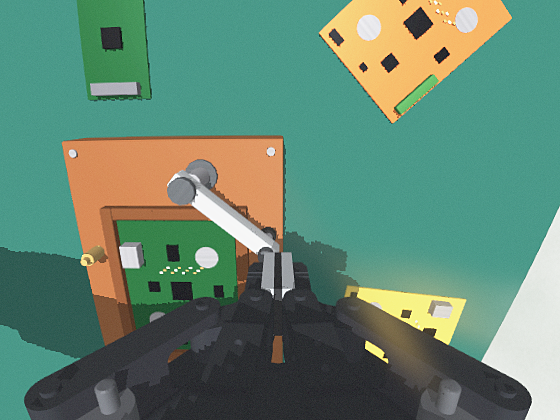

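The wrist view shows clamp a's axis nut at about (182,188), disc a at (206,258), and the bar running to its foot nut near (265,250). The space for the fingertip on the open side is clear, so I'll descend there.

Request:
send_rows:
  rows:
    - {"dp": [0.01,0.004,0.01],"delta_rot": [0,0,0]}
    - {"dp": [0,0,0.03],"delta_rot": [0,0,0]}
    - {"dp": [0,0,0.03],"delta_rot": [0,0,0]}
    - {"dp": [0,0,0.025],"delta_rot": [0,0,0]}
    - {"dp": [0,0,0.01],"delta_rot": [0,0,0]}

```text
clock: 2.65
tool_pos: [605.7, 104.8, 92.9]
tcp_rot: [-1.966, -2.45, 0.012]
contact_force: [-0.6, -0.5, 0.4]
finger_gap: 0.0
```

```bash
python3 - <<'E'
from h import *
from workcell import eyes
go((108.6,116.7),90)
go((95.5,101.4),90)
i=eyes.camera_info("wrist"); p,d=eyes.camera("wrist"); cv2.imwrite("pics/w2.png",p)
E
```

```text
t 2.65 fix [109.1 127.9] z 92.9 xyaw-yaw-90: 0.2 tilt [-0.005 -0.006] F [-0.6 -0.5  0.4] q [-0.42  0.69  0.23  1.74 -0.21  0.74  0.13]
dp mm [-11.2  -0.6   2.9]
t 2.65 fix [109.1 127.9] z 92.9 xyaw-yaw-90: 0.2 tilt [-0.005 -0.006] F [-0.6 -0.5  0.4] q [-0.42  0.69  0.23  1.74 -0.21  0.74  0.13]
dp mm [-26.4 -13.7   3.1]
```

View pics/w2.png

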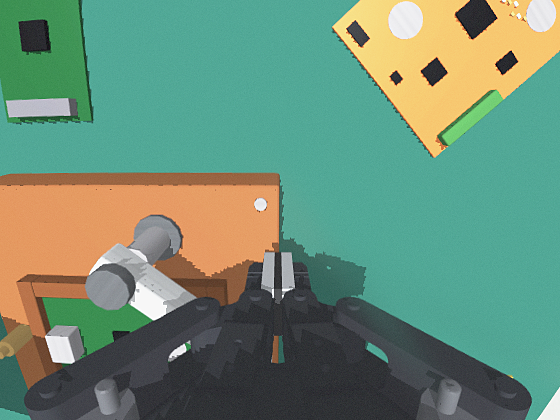

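Request:
send_rows:
  rows:
    - {"dp": [-0.009,-0.0035,0.003],"delta_rot": [0,0,0]}
    - {"dp": [-0.008,-0.0035,0],"delta_rot": [0,0,0]}
    - {"dp": [-0.006,-0.002,0],"delta_rot": [0,0,0]}
    - {"dp": [-0.005,-0.002,0],"delta_rot": [0,0,0]}
    - {"dp": [-0.0045,-0.0034,0],"delta_rot": [0,0,0]}
    - {"dp": [-0.004,-0.0034,0],"delta_rot": [0,0,0]}

```text
clock: 3.2
tool_pos: [596.2, 65.3, 93.1]
tcp_rot: [1.961, 2.454, -0.008]
contact_force: [1.1, 1.2, -1.6]
finger_gap: 0.1
```

```bash
python3 - <<'E'
from h import *
from workcell import eyes
go((83.1,83.2),90)
i=eyes.camera_info("wrist"); p,d=eyes.camera("wrist"); cv2.imwrite("pics/w3.png",p)
p,d=eyes.camera("side"); cv2.imwrite("pics/d3.png",cv2.resize(p[180:320,180:340],None,fx=4,fy=4,interpolation=cv2.INTER_CUBIC))
E
```

```text
t 3.2 fix [91.4 91.3] z 93.1 xyaw-yaw-90: 0.43 tilt [-0.003 -0.004] F [ 1.1  1.2 -1.6] q [-0.36  0.67  0.22  1.78 -0.21  0.71  0.2 ]
dp mm [-8.1 -8.4  3.1]
```

View pics/d3.png

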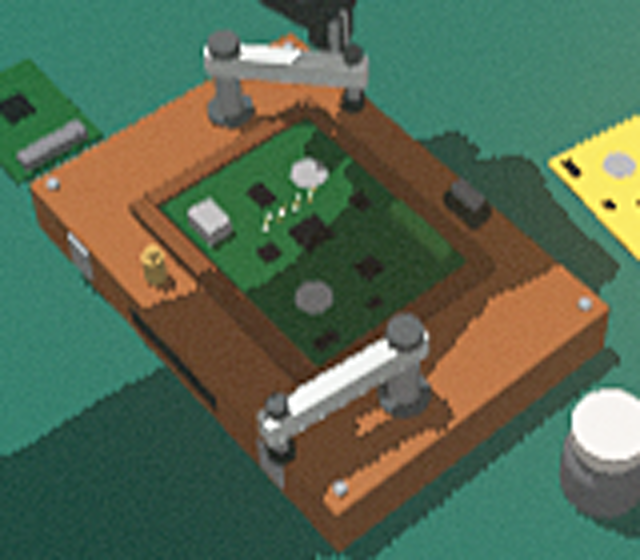

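The fingertip has just reached the bar behind the foot end: the foot nut shifted from (354,42) to (354,55) in the crop. I'll go on along the arc.

Request:
send_rows:
  rows:
    - {"dp": [-0.004,-0.0042,0.002],"delta_rot": [0,0,0]}
    - {"dp": [-0.004,-0.0042,0.001],"delta_rot": [0,0,0]}
    - {"dp": [-0.003,-0.005,0],"delta_rot": [0,0,0]}
    - {"dp": [-0.003,-0.005,0],"delta_rot": [0,0,0]}
    - {"dp": [-0.002,-0.005,0],"delta_rot": [0,0,0]}

```text
clock: 3.72
tool_pos: [576.7, 43.3, 90.7]
tcp_rot: [1.96, 2.453, -0.004]
contact_force: [1.1, 1.0, 0.7]
finger_gap: -0.0
```

```bash
python3 - <<'E'
from h import *
from workcell import eyes
go((62.7,73.2),90)
i=eyes.camera_info("wrist"); p,d=eyes.camera("wrist"); cv2.imwrite("pics/w4.png",p)
p,d=eyes.camera("side"); cv2.imwrite("pics/d4.png",cv2.resize(p[180:320,180:340],None,fx=4,fy=4,interpolation=cv2.INTER_CUBIC))
E
```

```text
t 3.72 fix [67.7 74. ] z 90.7 xyaw-yaw-90: 0.45 tilt [ 0.    -0.003] F [1.1 1.  0.7] q [-0.33  0.65  0.22  1.84 -0.21  0.67  0.23]
dp mm [-0.7 -5.   0.7]
```

View pics/d4.png

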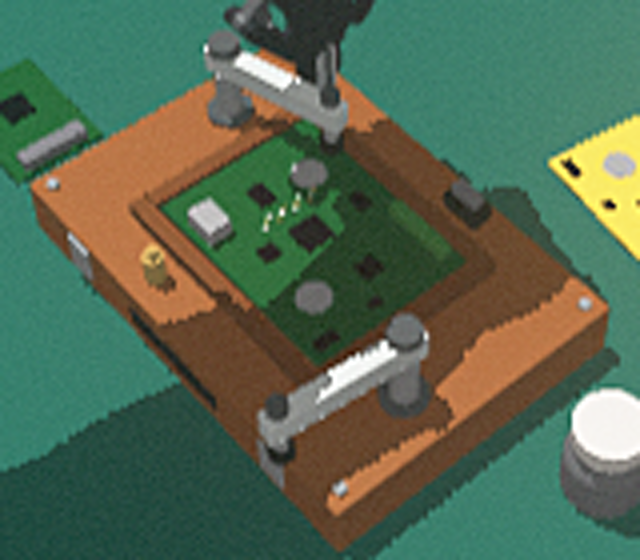

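View pics/w4.png

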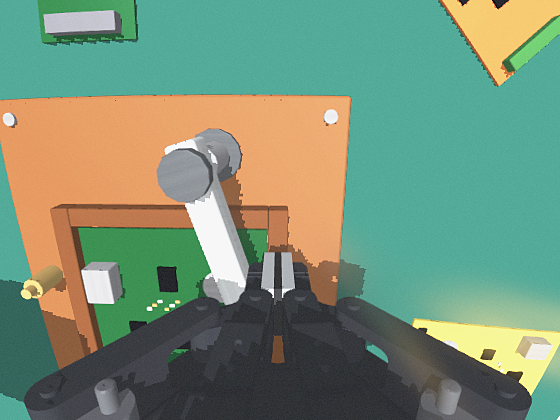

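```bash
cat >> h.py <<'E'
def ang(c,which,P):  # side crop px (4x) of foot nut top
    from workcell import eyes
    D=eyes.camera_info("side"); X=plane(D,(180+(c[0]+.5)/4-.5,180+(c[1]+.5)/4-.5),115)
    f=w2f(X); v=f-np.array(P); print(f.round(1),"r",round(np.hypot(*v),1),"ang",round(np.degrees(np.arctan2(v[1],v[0])),1))
E
python3 - <<'E'
from h import *
ang((331,95),0,(30+2,125)); ang((354,42),0,(32,125))
E
```

```text
[53.1 41.3] r 86.3 ang -75.8
[94.7 68.5] r 84.4 ang -42.0
```

The clamp a bar is now at about -75° (target about -90°) and the arc model fits. I'll push to about -87° and then back off for a clear look.

Request:
send_rows:
  rows:
    - {"dp": [-0.001,-0.004,0],"delta_rot": [0,0,0]}
    - {"dp": [-0.001,-0.004,0],"delta_rot": [0,0,0]}
    - {"dp": [0,-0.003,0],"delta_rot": [0,0,0]}
    - {"dp": [0,0,0],"delta_rot": [0,0,0]}

```text
clock: 4.15
tool_pos: [565.0, 38.2, 90.7]
tcp_rot: [1.96, 2.452, -0.006]
contact_force: [1.4, -0.5, -0.0]
finger_gap: -0.0
```

```bash
python3 - <<'E'
from h import *
from workcell import eyes
go((51.5,71),90)
for n in("scene","side"):
    p,d=eyes.camera(n); cv2.imwrite(f"pics/{n}5.png",p)
    c=p[160:290,190:320] if n=="scene" else p[170:270,210:320]
    cv2.imwrite(f"pics/{n}5c.png",cv2.resize(c,None,fx=5,fy=5,interpolation=cv2.INTER_CUBIC)[:600])
E
```

```text
t 4.15 fix [55.2 71.5] z 90.7 xyaw-yaw-90: 0.42 tilt [-0.001 -0.004] F [ 1.4 -0.5 -0. ] q [-0.33  0.63  0.22  1.88 -0.21  0.66  0.23]
dp mm [-0.4 -3.7  0.7]
```

View pics/side5c.png

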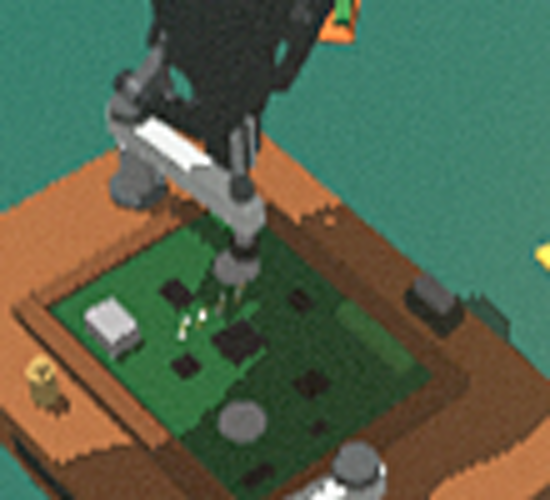

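View pics/scene5c.png

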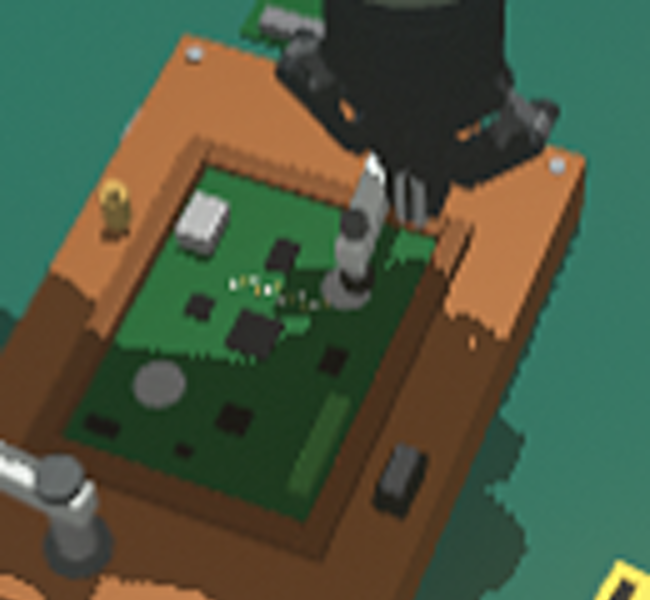

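```bash
python3 - <<'E'
from h import *
from workcell import eyes
S=eyes.camera_info("scene");D=eyes.camera_info("side")
f5=lambda x,y,ox,oy:(ox+(x+.5)/5-.5,oy+(y+.5)/5-.5)
print("disc S",w2f(plane(S,(258.9,216.9),54)),"D",w2f(plane(D,(256.7,222.9),54)))
print("nut S",w2f(plane(S,f5(354,222,190,160),115)),"D",w2f(plane(D,f5(241,187,210,170),115)))
print("axis S",w2f([527.2,84.3]),"D",w2f([530.8,85.2]))
print("foot bottom S",w2f(plane(S,f5(351,287,190,160),62)),"D",w2f(plane(D,f5(240,260,210,170),62)))
E
```

```text
disc S [28.435878   41.29916061] D [32.65556754 42.05570344]
nut S [35.78534847 38.75313294] D [36.44558389 39.09615999]
axis S [ 28.08332134 124.57699251] D [ 31.79241276 124.68942413]
foot bottom S [32.78933435 37.13218946] D [33.12481122 38.47504217]
```

Request:
send_rows:
  rows:
    - {"dp": [0,-0.0015,0],"delta_rot": [0,0,0]}
    - {"dp": [0,-0.0012,0],"delta_rot": [0,0,0]}
    - {"dp": [0,0,0],"delta_rot": [0,0,0]}

```text
clock: 4.5
tool_pos: [562.7, 38.1, 90.6]
tcp_rot: [1.96, 2.453, -0.005]
contact_force: [1.3, 0.1, -0.5]
finger_gap: -0.2
```

```bash
python3 - <<'E'
from h import *
go((51.5,71),90)
E
```

```text
t 4.5 fix [52.9 71.9] z 90.6 xyaw-yaw-90: 0.46 tilt [-0.001 -0.004] F [ 1.3  0.1 -0.5] q [-0.33  0.63  0.22  1.88 -0.21  0.65  0.24]
dp mm [-0.9 -1.5  0.6]
```

Request:
send_rows:
  rows:
    - {"dp": [0,0.02,0],"delta_rot": [0,0,0]}
    - {"dp": [0,0.025,-0.02],"delta_rot": [0,0,0]}
    - {"dp": [0.0,0,-0.035],"delta_rot": [0,0,0]}
    - {"dp": [-0.035,-0.02,-0.035],"delta_rot": [0,0,0]}
    - {"dp": [-0.035,-0.02,-0.02],"delta_rot": [0,0,0]}
    - {"dp": [-0.035,-0.01,0],"delta_rot": [0,0,0]}
    - {"dp": [-0.02,-0.01,0],"delta_rot": [0,0,0]}
    - {"dp": [0,0,0],"delta_rot": [0,0,0]}

```text
clock: 5.17
tool_pos: [577.3, -81.2, 198.7]
tcp_rot: [-1.952, -2.46, 0.011]
contact_force: [-0.5, 0.2, 0.4]
finger_gap: -0.1
```

```bash
python3 - <<'E'
from h import *
from workcell import eyes
import pickle
go()
i=eyes.camera_info("wrist"); p,d=eyes.camera("wrist"); cv2.imwrite("pics/w6.png",p); pickle.dump(i,open("w6.pkl","wb"))
E
```

```text
t 5.17 fix [ 41.8 -47.8] z 198.7 xyaw-yaw-90: 0.83 tilt [-0.006 -0.004] F [-0.5  0.2  0.4] q [-0.16  0.51  0.27  1.75 -0.16  0.91  0.41]
```

View pics/w6.png

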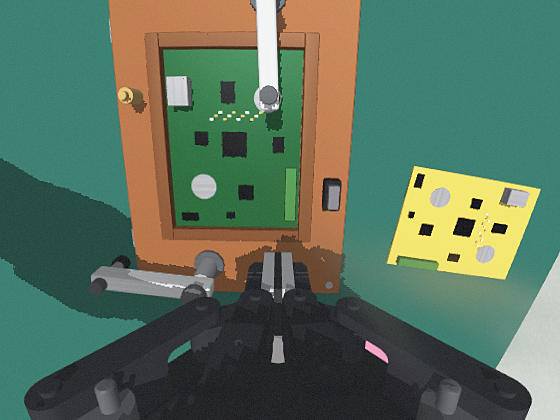

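The wrist view shows clamp a's foot nut at about (268,96) above disc a, disc b at (203,186), and bar b from its axis nut (207,290) to its foot nut (98,284). I'll enlarge the disc a area.

```bash
python3 - <<'E'
import cv2
a=cv2.imread("pics/w6.png")[60:140,220:320]; cv2.imwrite("pics/w6c.png",cv2.resize(a,None,fx=7,fy=7,interpolation=cv2.INTER_CUBIC))
E
```

```text
(no output)
```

View pics/w6c.png

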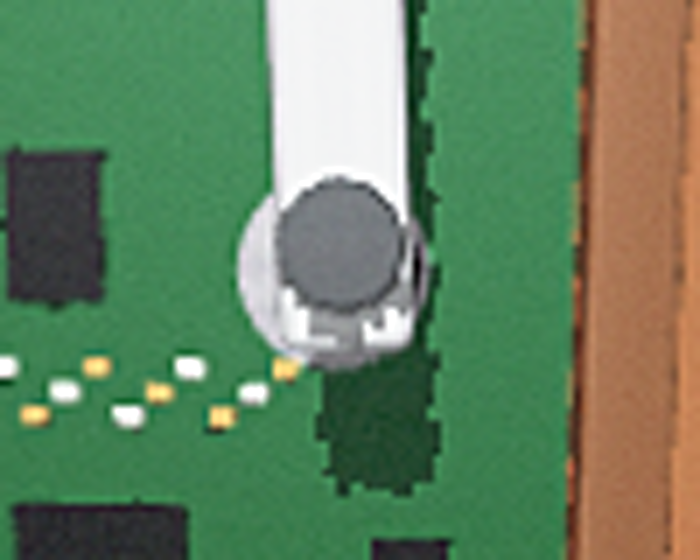

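```bash
python3 - <<'E'
from h import *
import pickle
i=pickle.load(open("w6.pkl","rb"))
g=lambda x,y:(220+(x+.5)/7-.5,60+(y+.5)/7-.5)
print("disc",w2f(plane(i,g(332,275),54)),"r",w2f(plane(i,g(427,275),54))-w2f(plane(i,g(238,275),54)))
print("nut",w2f(plane(i,g(341,244),115)))
print("disc b",w2f(plane(i,(203.5,186),54)),"nut b ax",w2f(plane(i,(207,290),113)),"nut b ft",w2f(plane(i,(98,284.5),115)))
E
```

```text
disc [28.97112491 40.83368305] r [23.76345514  0.29238759]
nut [32.21051317 40.94008233]
disc b [-31.08429347 -38.57794252] nut b ax [ -18.82352936 -114.86045747] nut b ft [-112.65830024 -111.59985228]
```

Disc a measures 23.8 mm wide (24 given), so the scale is right. The foot sits about 2–3 mm short on +x, so I'll go back and nudge it.

Request:
send_rows:
  rows:
    - {"dp": [0.02,0.015,0],"delta_rot": [0,0,0.8]}
    - {"dp": [0.035,0.02,0],"delta_rot": [0,0,0]}
    - {"dp": [0.035,0,0.02],"delta_rot": [0,0,0]}
    - {"dp": [0.026,0,0.02],"delta_rot": [0,0,0]}
    - {"dp": [0,0,0.03],"delta_rot": [0,0,0]}
    - {"dp": [0,0,0.025],"delta_rot": [0,0,0]}
    - {"dp": [0,0,0.01],"delta_rot": [0,0,0]}
    - {"dp": [0,0,0],"delta_rot": [0,0,0]}

```text
clock: 5.88
tool_pos: [586.1, 55.5, 88.3]
tcp_rot: [-1.961, -2.448, 0.005]
contact_force: [-0.4, -0.7, -0.7]
finger_gap: 0.0
```

```bash
python3 - <<'E'
from h import *
go((56,71.5),90)
E
```

```text
t 5.88 fix [79.5 83.9] z 88.3 xyaw-yaw-90: 0.3 tilt [-0.006  0.001] F [-0.4 -0.7 -0.7] q [-0.34  0.67  0.22  1.81 -0.21  0.69  0.21]
dp mm [-12.3 -23.6  -1.6]
```

Request:
send_rows:
  rows:
    - {"dp": [-0.006,-0.01,-0.001],"delta_rot": [0,0,0]}
    - {"dp": [-0.006,-0.01,0],"delta_rot": [0,0,0]}
    - {"dp": [0,-0.0035,0],"delta_rot": [0,0,0]}
    - {"dp": [0,0,0],"delta_rot": [0,0,0]}

```text
clock: 6.22
tool_pos: [565.5, 38.7, 91.3]
tcp_rot: [-1.96, -2.448, 0.005]
contact_force: [-0.0, 0.8, -0.5]
finger_gap: 0.1
```

```bash
python3 - <<'E'
from h import *
go((51,71.5),90)
E
```

```text
t 6.22 fix [55.8 71.8] z 91.3 xyaw-yaw-90: 0.32 tilt [-0.006  0.001] F [-0.   0.8 -0.5] q [-0.32  0.63  0.21  1.87 -0.21  0.67  0.24]
dp mm [-0.3 -4.7  1.3]
```

Request:
send_rows:
  rows:
    - {"dp": [0,-0.002,0],"delta_rot": [0,0,0]}
    - {"dp": [0,-0.0015,0],"delta_rot": [0,0,0]}
    - {"dp": [0,-0.0012,0],"delta_rot": [0,0,0]}
    - {"dp": [0,0,0],"delta_rot": [0,0,0]}

```text
clock: 6.55
tool_pos: [562.3, 37.8, 93.7]
tcp_rot: [-1.963, -2.449, -0.001]
contact_force: [0.5, -1.0, -0.3]
finger_gap: 0.1
```

```bash
python3 - <<'E'
from h import *
go((51,71.5),90)
E
```

```text
t 6.55 fix [52.5 71.6] z 93.7 xyaw-yaw-90: 0.26 tilt [-0.002  0.002] F [ 0.5 -1.  -0.3] q [-0.32  0.62  0.21  1.88 -0.21  0.66  0.24]
dp mm [-0.1 -1.5  3.7]
```

Request:
send_rows:
  rows:
    - {"dp": [0,-0.001,0.002],"delta_rot": [0,0,0]}
    - {"dp": [0,-0.0007,0.001],"delta_rot": [0,0,0]}
    - {"dp": [0,0,0],"delta_rot": [0,0,0]}

```text
clock: 6.8
tool_pos: [561.3, 37.8, 90.7]
tcp_rot: [-1.963, -2.45, -0.003]
contact_force: [0.1, 0.3, -0.3]
finger_gap: 0.2
```

```bash
python3 - <<'E'
from h import *
from workcell import eyes
go((51,71.5),90)
for n in("scene","side"):
    p,d=eyes.camera(n); cv2.imwrite(f"pics/{n}7.png",p)
    c=p[160:290,190:320] if n=="scene" else p[170:270,210:320]
    cv2.imwrite(f"pics/{n}7c.png",cv2.resize(c,None,fx=5,fy=5,interpolation=cv2.INTER_CUBIC)[:600])
E
```

```text
t 6.8 fix [51.5 71.9] z 90.7 xyaw-yaw-90: 0.29 tilt [-0.001  0.002] F [ 0.1  0.3 -0.3] q [-0.32  0.63  0.21  1.89 -0.21  0.65  0.24]
dp mm [-0.4 -0.5  0.7]
```

View pics/side7c.png

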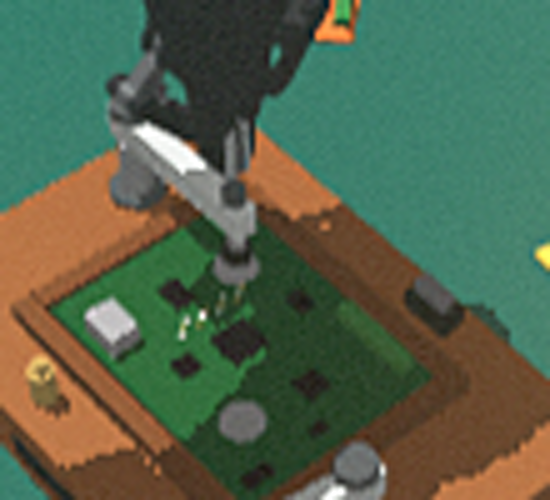

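The side crop shows foot a at (237,255) over the disc at (236,268), nearly centred. I'll back off and look from straight above.

Request:
send_rows:
  rows:
    - {"dp": [0,0.02,0],"delta_rot": [0,0,0]}
    - {"dp": [0,0.025,-0.02],"delta_rot": [0,0,0]}
    - {"dp": [0.0,0,-0.035],"delta_rot": [0,0,0]}
    - {"dp": [-0.035,-0.03,-0.035],"delta_rot": [0,0,0]}
    - {"dp": [-0.035,-0.025,-0.02],"delta_rot": [0,0,0]}
    - {"dp": [-0.03,-0.015,0],"delta_rot": [0,0,0]}
    - {"dp": [-0.01,0,0],"delta_rot": [0,0,0]}
    - {"dp": [0,0,0],"delta_rot": [0,0,0]}

```text
clock: 7.57
tool_pos: [565.8, -66.5, 195.0]
tcp_rot: [-1.956, -2.452, 0.004]
contact_force: [0.1, 1.0, -0.6]
finger_gap: -0.2
```

```bash
python3 - <<'E'
from h import *
from workcell import eyes
import pickle
go()
i=eyes.camera_info("wrist"); p,d=eyes.camera("wrist"); cv2.imwrite("pics/w8.png",p); pickle.dump(i,open("w8.pkl","wb"))
u=proj(i,[*f2w((29.5,41)),54]); print(u, proj(i,[*f2w((29.5,41)),115]))
x,y=int(u[0])-50,int(u[1])-40; print(x,y)
cv2.imwrite("pics/w8c.png",cv2.resize(p[y:y+80,x:x+100],None,fx=7,fy=7,interpolation=cv2.INTER_CUBIC))
E
```

```text
t 7.57 fix [ 33.7 -31. ] z 195.0 xyaw-yaw-90: 0.53 tilt [-0.006  0.001] F [ 0.1  1.  -0.6] q [-0.18  0.49  0.27  1.79 -0.16  0.88  0.39]
[275.91797962 119.34749476] [275.0610261  120.12155838]
225 79
```

View pics/w8c.png

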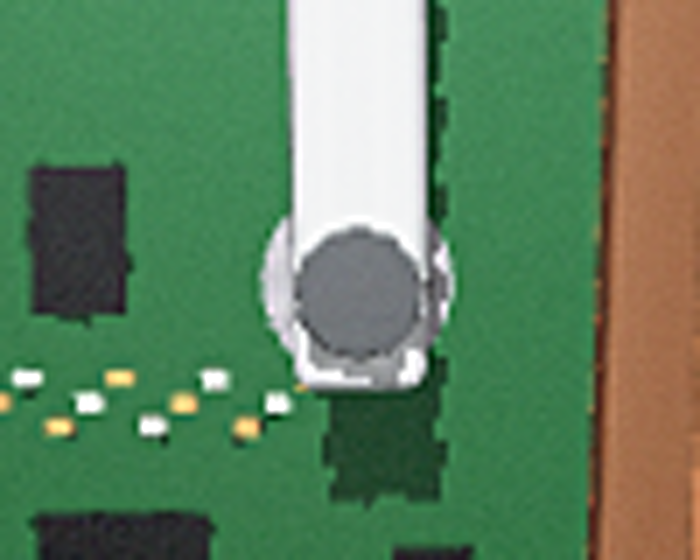

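View pics/w8.png

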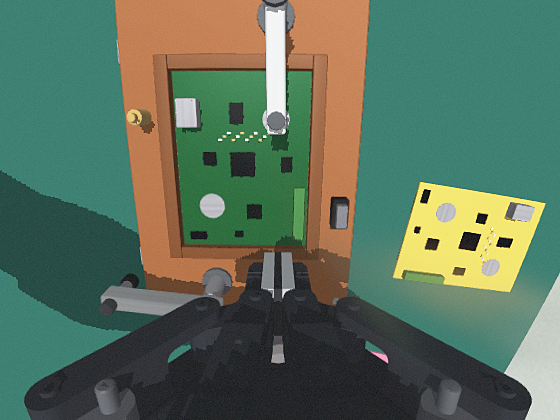

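Foot a is within about 1 mm of disc a: nut (359,293) against disc centre (357,287) in the crop, less than 1 mm after parallax. Clamp a is done. Next I'll move to the open side of clamp b.

Request:
send_rows:
  rows:
    - {"dp": [-0.02,-0.022,0],"delta_rot": [0,0,0.5]}
    - {"dp": [-0.022,-0.025,0],"delta_rot": [0,0,0]}
    - {"dp": [-0.022,-0.025,0],"delta_rot": [0,0,0]}
    - {"dp": [-0.022,-0.025,0],"delta_rot": [0,0,0]}
    - {"dp": [-0.022,-0.025,0],"delta_rot": [0,0,0]}
    - {"dp": [-0.015,-0.018,0],"delta_rot": [0,0,0]}
    - {"dp": [0,0,0],"delta_rot": [0,0,0]}

```text
clock: 8.2
tool_pos: [454.1, -210.6, 190.4]
tcp_rot: [-1.945, -2.451, 0.005]
contact_force: [0.5, 0.4, -0.7]
finger_gap: 0.2
```

```bash
python3 - <<'E'
from h import *
from workcell import eyes
import pickle
go((-110,-160),90)
i=eyes.camera_info("wrist"); p,d=eyes.camera("wrist"); cv2.imwrite("pics/w9.png",p); pickle.dump(i,open("w9.pkl","wb"))
E
```

```text
t 8.2 fix [-106.2 -147.9] z 190.4 xyaw-yaw-90: 0.83 tilt [-0.012  0.006] F [ 0.5  0.4 -0.7] q [ 0.09  0.4   0.29  1.97 -0.16  0.81  0.7 ]
dp mm [-12.8  -2.9 100.3]
```

View pics/w9.png

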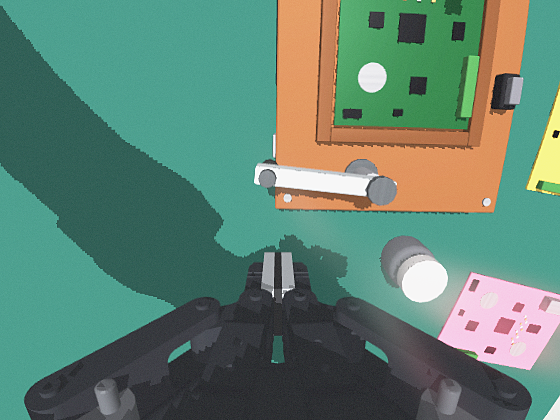

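The wrist view shows bar b from its axis nut (382,190) to its foot nut (266,178). The jar at (420,278) is well clear of my descent point, so I'll go down.

Request:
send_rows:
  rows:
    - {"dp": [-0.012,-0.003,0.01],"delta_rot": [0,0,0.8]}
    - {"dp": [0,0,0.03],"delta_rot": [0,0,0]}
    - {"dp": [0,0,0.03],"delta_rot": [0,0,0]}
    - {"dp": [0,0,0.02],"delta_rot": [0,0,0]}
    - {"dp": [0,0,0.005],"delta_rot": [0,0,0]}
    - {"dp": [0,0,0],"delta_rot": [0,0,0]}

```text
clock: 8.75
tool_pos: [460.9, -211.3, 90.2]
tcp_rot: [-1.947, -2.447, -0.002]
contact_force: [-0.4, -0.6, 0.2]
finger_gap: -0.0
```

```bash
python3 - <<'E'
from h import *
import numpy as np
go((-110,-145),90)
for th in [-4.5,-10,-20,-30,-40,-50,-60,-70,-80,-86,-90]:
    t=np.radians(th);u=np.array([np.cos(t),np.sin(t)]);n=np.array([-u[1],u[0]])
    print(th,(-(np.array([30,125])+65*u+7*n+[14.5,11])).round(1))
E
```

```text
t 8.75 fix [ -99.7 -150.1] z 90.2 xyaw-yaw-90: 0.68 tilt [-0.01  0.01] F [-0.4 -0.6  0.2] q [ 0.15  0.57  0.23  2.02 -0.23  0.59  0.76]
dp mm [  5.2 -10.2   0.4]
-4.5 [-109.8 -137.9]
-10 [-109.7 -131.6]
-20 [-108.  -120.3]
-30 [-104.3 -109.6]
-40 [-98.8 -99.6]
-50 [-91.6 -90.7]
-60 [-83.1 -83.2]
-70 [-73.3 -77.3]
-80 [-62.7 -73.2]
-86 [-56.  -71.6]
-90 [-51.5 -71. ]
```

Request:
send_rows:
  rows:
    - {"dp": [0.005,-0.005,0],"delta_rot": [0,0,0.6]}
    - {"dp": [0.005,-0.004,0],"delta_rot": [0,0,0]}
    - {"dp": [0.005,0,0],"delta_rot": [0,0,0]}
    - {"dp": [0.005,0,0],"delta_rot": [0,0,0]}
    - {"dp": [0.005,0.001,0],"delta_rot": [0,0,0]}
    - {"dp": [0.005,0.001,0],"delta_rot": [0,0,0]}

```text
clock: 9.25
tool_pos: [448.7, -179.9, 94.3]
tcp_rot: [-1.961, -2.441, -0.005]
contact_force: [0.7, -1.9, -1.2]
finger_gap: -0.0
```

```bash
python3 - <<'E'
from h import *
from workcell import eyes
go((-108,-120),90)
p,d=eyes.camera("side"); cv2.imwrite("pics/d10.png",cv2.resize(p[180:320,180:340],None,fx=4,fy=4,interpolation=cv2.INTER_CUBIC))
p,d=eyes.camera("wrist"); cv2.imwrite("pics/w10.png",p)
E
```

```text
t 9.25 fix [-104.9 -116.8] z 94.3 xyaw-yaw-90: 0.12 tilt [-0.006  0.009] F [ 0.7 -1.9 -1.2] q [ 0.09  0.53  0.24  2.08 -0.24  0.56  0.71]
dp mm [-3.2 -3.1  4.3]
```

View pics/d10.png

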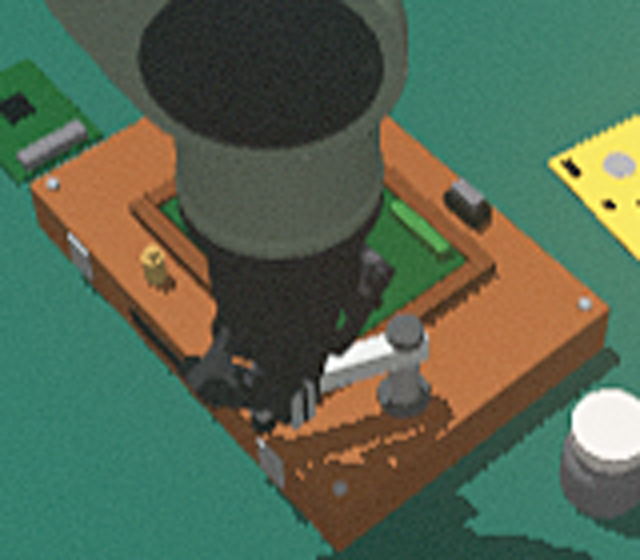

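View pics/w10.png

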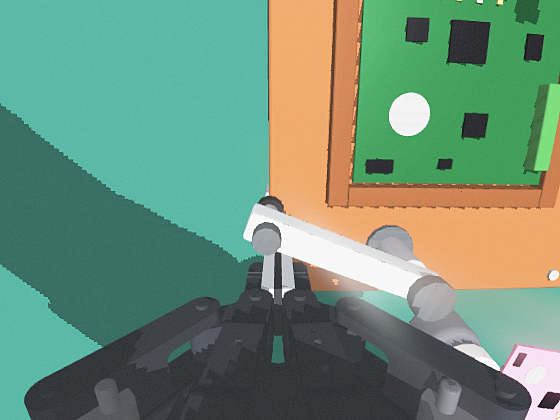

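Contact with bar b is made near its foot end: the bar has turned about 20°, with its foot nut at (266,238) and axis nut at (432,297). I'll go on along the arc.

Request:
send_rows:
  rows:
    - {"dp": [0.005,0.0005,0.002],"delta_rot": [0,0,0]}
    - {"dp": [0.005,0.001,0.002],"delta_rot": [0,0,0]}
    - {"dp": [0.005,0.0025,0.001],"delta_rot": [0,0,0]}
    - {"dp": [0.005,0.003,0],"delta_rot": [0,0,0]}
    - {"dp": [0.0045,0.0035,0],"delta_rot": [0,0,0]}
    - {"dp": [0.004,0.004,0],"delta_rot": [0,0,0]}

```text
clock: 9.85
tool_pos: [457.5, -146.7, 89.2]
tcp_rot: [-1.963, -2.44, -0.005]
contact_force: [-1.3, -1.8, 1.7]
finger_gap: -0.1
```

```bash
python3 - <<'E'
from h import *
from workcell import eyes
go((-83,-83),90)
p,d=eyes.camera("wrist"); cv2.imwrite("pics/w11.png",p)
E
```

```text
t 9.85 fix [-89.3 -86.3] z 89.2 xyaw-yaw-90: 0.08 tilt [-0.006  0.009] F [-1.3 -1.8  1.7] q [ 0.01  0.54  0.23  2.09 -0.25  0.54  0.65]
dp mm [ 3.3  6.3 -0.8]
```

View pics/w11.png

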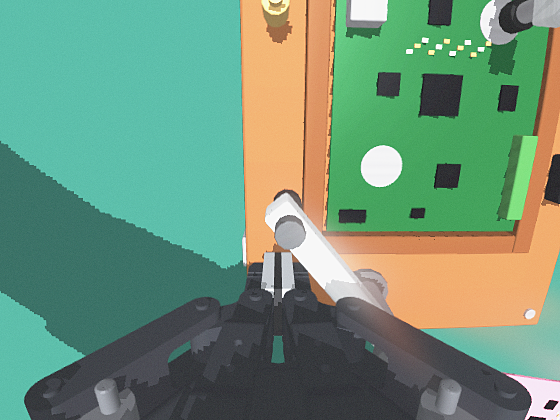

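The bar is now about 55° round, with its foot nut at (290,232) heading for disc b at (381,166). I'll continue.

Request:
send_rows:
  rows:
    - {"dp": [0.002,0.0035,0],"delta_rot": [0,0,0]}
    - {"dp": [0.002,0.005,0],"delta_rot": [0,0,0]}
    - {"dp": [0.003,0.005,0],"delta_rot": [0,0,0]}
    - {"dp": [0.002,0.005,0],"delta_rot": [0,0,0]}
    - {"dp": [0.002,0.004,0],"delta_rot": [0,0,0]}
    - {"dp": [0.001,0.001,0],"delta_rot": [0,0,0]}

```text
clock: 10.4
tool_pos: [480.3, -126.3, 88.8]
tcp_rot: [-1.959, -2.441, -0.005]
contact_force: [-0.3, -2.0, 0.5]
finger_gap: -0.1
```

```bash
python3 - <<'E'
from h import *
from workcell import eyes
go((-56,-71.6),90)
p,d=eyes.camera("wrist"); cv2.imwrite("pics/w12.png",p)
E
```

```text
t 10.4 fix [-62.7 -71.2] z 88.8 xyaw-yaw-90: 0.2 tilt [-0.007  0.01 ] F [-0.3 -2.   0.5] q [-0.03  0.56  0.24  2.05 -0.25  0.57  0.6 ]
dp mm [-0.4  6.6 -1.2]
```

View pics/w12.png

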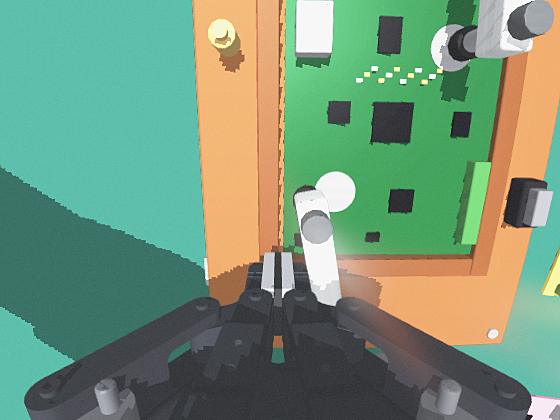

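Request:
send_rows:
  rows:
    - {"dp": [0,0.004,0],"delta_rot": [0,0,0]}
    - {"dp": [0,0.003,0],"delta_rot": [0,0,0]}
    - {"dp": [0,0.001,0],"delta_rot": [0,0,0]}
    - {"dp": [0,0,0],"delta_rot": [0,0,0]}

```text
clock: 10.78
tool_pos: [488.4, -124.1, 88.6]
tcp_rot: [-1.958, -2.44, -0.005]
contact_force: [-2.2, 0.9, 1.2]
finger_gap: -0.4
```

```bash
python3 - <<'E'
from h import *
from workcell import eyes
import pickle
go((-52.2,-71.6),90)
S=eyes.camera_info("scene");D=eyes.camera_info("side")
print(w2f([503.5,-88]),w2f([507.6,-85.9]),w2f([522.9,-171.7]),w2f([524.4,-171.1]))
i=eyes.camera_info("wrist");p,d=eyes.camera("wrist"); cv2.imwrite("pics/w13.png",p); pickle.dump(i,open("w13.pkl","wb"))
E
```

```text
t 10.78 fix [-54.2 -70.8] z 88.6 xyaw-yaw-90: 0.21 tilt [-0.008  0.01 ] F [-2.2  0.9  1.2] q [-0.04  0.57  0.24  2.03 -0.25  0.58  0.59]
dp mm [-0.8  2.  -1.4]
[-31.77779432 -38.71913981] [-27.32454366 -37.54076869] [ -30.65375351 -124.63064389] [ -29.06036692 -124.36396212]
```

View pics/w13.png

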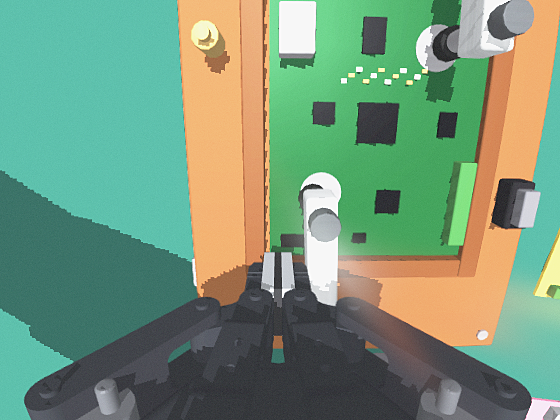

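Foot b (dark, about (310,190)) shows slightly left of disc b's centre (320,190). I'll push on a little, then look from above.

Request:
send_rows:
  rows:
    - {"dp": [0,0.001,0],"delta_rot": [0,0,0]}
    - {"dp": [0,0.0008,0],"delta_rot": [0,0,0]}
    - {"dp": [0,0,0],"delta_rot": [0,0,0]}

```text
clock: 11.08
tool_pos: [489.9, -123.9, 88.6]
tcp_rot: [-1.959, -2.439, -0.004]
contact_force: [-0.9, 0.6, 0.4]
finger_gap: -0.1
```

```bash
python3 - <<'E'
from h import *
go()
E
```

```text
t 11.08 fix [-52.7 -70.9] z 88.6 xyaw-yaw-90: 0.18 tilt [-0.009  0.01 ] F [-0.9  0.6  0.4] q [-0.04  0.57  0.24  2.03 -0.25  0.58  0.59]
```

Request:
send_rows:
  rows:
    - {"dp": [0,-0.02,0],"delta_rot": [0,0,0]}
    - {"dp": [0,-0.025,-0.02],"delta_rot": [0,0,0]}
    - {"dp": [0.0,0,-0.035],"delta_rot": [0,0,0]}
    - {"dp": [-0.03,0.03,-0.035],"delta_rot": [0,0,0]}
    - {"dp": [-0.03,0.02,-0.02],"delta_rot": [0,0,0]}
    - {"dp": [-0.02,0.015,0],"delta_rot": [0,0,0]}
    - {"dp": [0,0,0],"delta_rot": [0,0,0]}

```text
clock: 11.67
tool_pos: [521.9, -197.3, 196.7]
tcp_rot: [-1.958, -2.442, -0.004]
contact_force: [-1.2, 0.7, -1.1]
finger_gap: -0.1
```

```bash
python3 - <<'E'
from h import *
from workcell import eyes
import pickle
go()
i=eyes.camera_info("wrist"); p,d=eyes.camera("wrist"); cv2.imwrite("pics/w14.png",p); pickle.dump(i,open("w14.pkl","wb"))
u=proj(i,[*f2w((-30.5,-38.7)),54]); print(u, proj(i,[*f2w((-30.5,-38.7)),115]))
x,y=int(u[0])-50,int(u[1])-40; print(x,y)
cv2.imwrite("pics/w14c.png",cv2.resize(p[y:y+80,x:x+100],None,fx=7,fy=7,interpolation=cv2.INTER_CUBIC))
E
```

```text
t 11.67 fix [ -37.  -149.4] z 196.7 xyaw-yaw-90: 0.26 tilt [-0.007  0.009] F [-1.2  0.7 -1.1] q [ 0.03  0.48  0.31  1.82 -0.19  0.88  0.66]
[288.01010427  74.7908544 ] [290.55546215  62.36767947]
238 34
```

View pics/w14.png

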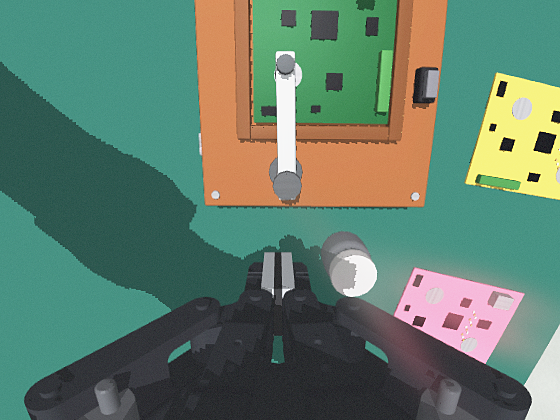

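View pics/w14c.png

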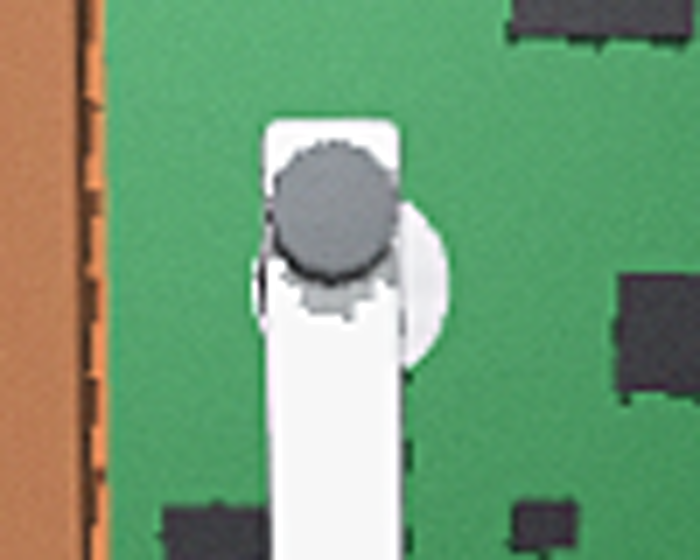

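Disc b's centre is at crop (351,286). The parallax-corrected nut falls at about (317,292), which suggests foot b is still 3–4 mm short. I'll move so the camera looks straight down for a cleaner reading.

Request:
send_rows:
  rows:
    - {"dp": [0.02,0.004,0],"delta_rot": [0,0,0]}
    - {"dp": [0.022,0.004,0],"delta_rot": [0,0,0]}
    - {"dp": [0.002,0,0],"delta_rot": [0,0,0]}
    - {"dp": [0,0,0],"delta_rot": [0,0,0]}

```text
clock: 12.05
tool_pos: [517.2, -150.7, 196.1]
tcp_rot: [-1.961, -2.438, -0.003]
contact_force: [0.1, -0.2, 0.5]
finger_gap: 0.1
```

```bash
python3 - <<'E'
from h import *
from workcell import eyes
import pickle
go()
i=eyes.camera_info("wrist"); p,d=eyes.camera("wrist"); cv2.imwrite("pics/w15.png",p); pickle.dump(i,open("w15.pkl","wb"))
u=proj(i,[*f2w((-30.5,-38.7)),54]); print(u, proj(i,[*f2w((-30.5,-38.7)),115]))
x,y=int(u[0])-50,int(u[1])-40; print(x,y)
cv2.imwrite("pics/w15c.png",cv2.resize(p[y:y+80,x:x+100],None,fx=7,fy=7,interpolation=cv2.INTER_CUBIC))
E
```

```text
t 12.05 fix [ -31.8 -102.9] z 196.1 xyaw-yaw-90: 0.07 tilt [-0.009  0.009] F [ 0.1 -0.2  0.5] q [-0.05  0.45  0.31  1.87 -0.19  0.86  0.57]
[281.53755484 129.85340674] [282.09864946 132.65674397]
231 89
```

View pics/w15c.png

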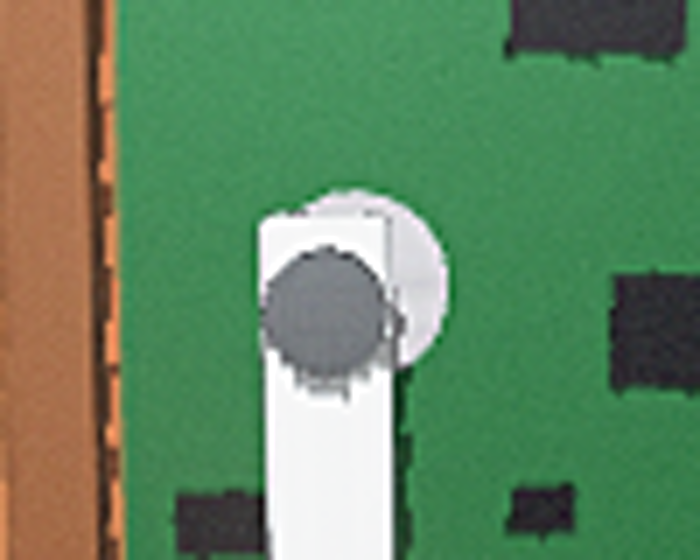

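The reading from straight above is foot b 3.6 mm short in x and 0.7 mm in y. That needs about 2.5 mm more push at my contact point.

Request:
send_rows:
  rows:
    - {"dp": [0.012,-0.02,0],"delta_rot": [0,0,0]}
    - {"dp": [0.012,-0.025,0],"delta_rot": [0,0,0]}
    - {"dp": [0,0,0.02],"delta_rot": [0,0,0]}
    - {"dp": [0,0,0.035],"delta_rot": [0,0,0]}
    - {"dp": [0,0,0.035],"delta_rot": [0,0,0]}
    - {"dp": [0,0,0.013],"delta_rot": [0,0,0]}
    - {"dp": [0,0,0],"delta_rot": [0,0,0]}

```text
clock: 12.68
tool_pos: [464.6, -138.5, 91.1]
tcp_rot: [-1.967, -2.44, -0.006]
contact_force: [0.3, -0.1, 0.3]
finger_gap: 0.2
```

```bash
python3 - <<'E'
from h import *
go((-55,-71),90)
E
```

```text
t 12.68 fix [-80.5 -79.8] z 91.1 xyaw-yaw-90: -0.05 tilt [-0.004  0.008] F [ 0.3 -0.1  0.3] q [-0.01  0.54  0.24  2.08 -0.25  0.55  0.63]
dp mm [ 8.8 25.5  1.1]
```

Request:
send_rows:
  rows:
    - {"dp": [0.005,0.01,0],"delta_rot": [0,0,0]}
    - {"dp": [0.004,0.01,0],"delta_rot": [0,0,0]}
    - {"dp": [0,0.004,0],"delta_rot": [0,0,0]}
    - {"dp": [0,0.0015,0],"delta_rot": [0,0,0]}
    - {"dp": [0,0,0],"delta_rot": [0,0,0]}

```text
clock: 13.1
tool_pos: [490.9, -124.2, 93.7]
tcp_rot: [-1.969, -2.44, -0.007]
contact_force: [-2.4, -1.1, 0.0]
finger_gap: 0.0
```

```bash
python3 - <<'E'
from h import *
go((-50.3,-71),90)
E
```

```text
t 13.1 fix [-51.8 -71.4] z 93.7 xyaw-yaw-90: -0.12 tilt [-0.002  0.007] F [-2.4 -1.1  0. ] q [-0.05  0.56  0.25  2.03 -0.25  0.58  0.59]
dp mm [0.4 1.5 3.7]
```

Request:
send_rows:
  rows:
    - {"dp": [0,0.001,0.002],"delta_rot": [0,0,0]}
    - {"dp": [0,0.0006,0.001],"delta_rot": [0,0,0]}
    - {"dp": [0,0,0],"delta_rot": [0,0,0]}

```text
clock: 13.35
tool_pos: [492.8, -123.9, 91.6]
tcp_rot: [-1.97, -2.441, -0.008]
contact_force: [-0.6, 0.9, 0.2]
finger_gap: -0.0
```

```bash
python3 - <<'E'
from h import *
go((-50.3,-71),90)
E
```

```text
t 13.35 fix [-49.8 -71.5] z 91.6 xyaw-yaw-90: -0.1 tilt [-0.001  0.007] F [-0.6  0.9  0.2] q [-0.05  0.57  0.25  2.03 -0.26  0.58  0.59]
dp mm [ 0.5 -0.5  1.6]
```

Request:
send_rows:
  rows:
    - {"dp": [0,-0.02,0],"delta_rot": [0,0,0]}
    - {"dp": [0,-0.025,-0.02],"delta_rot": [0,0,0]}
    - {"dp": [0.0,0,-0.035],"delta_rot": [0,0,0]}
    - {"dp": [-0.015,0.025,-0.035],"delta_rot": [0,0,0]}
    - {"dp": [-0.01,0.025,-0.02],"delta_rot": [0,0,0]}
    - {"dp": [-0.005,0.015,0],"delta_rot": [0,0,0]}
    - {"dp": [0,0,0],"delta_rot": [0,0,0]}

```text
clock: 13.93
tool_pos: [517.0, -151.8, 206.7]
tcp_rot: [-1.972, -2.439, -0.008]
contact_force: [-0.6, 0.9, -1.2]
finger_gap: -0.1
```

```bash
python3 - <<'E'
from h import *
from workcell import eyes
import pickle
go()
i=eyes.camera_info("wrist"); p,d=eyes.camera("wrist"); cv2.imwrite("pics/w16.png",p); pickle.dump(i,open("w16.pkl","wb"))
u=proj(i,[*f2w((-30.5,-38.7)),54]); print(u, proj(i,[*f2w((-30.5,-38.7)),115]))
x,y=int(u[0])-50,int(u[1])-40; print(x,y)
cv2.imwrite("pics/w16c.png",cv2.resize(p[y:y+80,x:x+100],None,fx=7,fy=7,interpolation=cv2.INTER_CUBIC))
E
```

```text
t 13.93 fix [ -32.1 -103.9] z 206.7 xyaw-yaw-90: -0.22 tilt [-0.001  0.007] F [-0.6  0.9 -1.2] q [-0.06  0.43  0.32  1.86 -0.18  0.87  0.57]
[280.42810904 127.67062531] [281.23992707 130.11143341]
230 87
```

View pics/w16c.png

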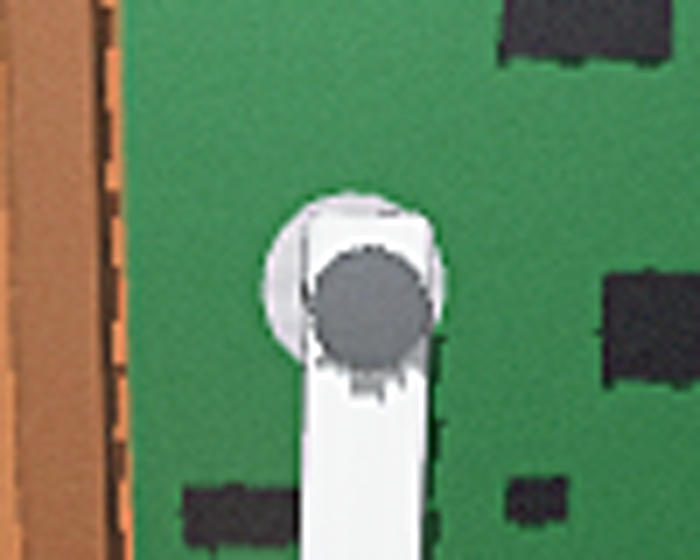

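View pics/w16.png

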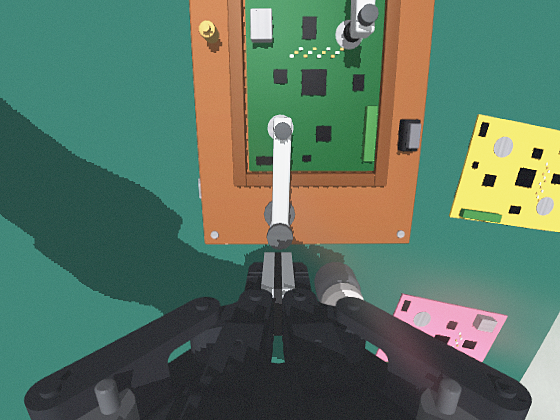

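From above, foot b now reads about +1.5 mm in x: corrected nut (364,291) against disc centre (353,284). I'll cross-check with a view of the foot itself from the +y side, where parallax is small.

Request:
send_rows:
  rows:
    - {"dp": [0.025,0,0.003],"delta_rot": [0,0,0]}
    - {"dp": [0.035,0,0.004],"delta_rot": [0,0,0]}
    - {"dp": [0.02,0,0.004],"delta_rot": [0,0,0]}
    - {"dp": [0,0,0],"delta_rot": [0,0,0]}

```text
clock: 14.32
tool_pos: [495.2, -73.1, 194.2]
tcp_rot: [-1.978, -2.431, -0.004]
contact_force: [-0.1, -0.1, -0.7]
finger_gap: -0.1
```

```bash
python3 - <<'E'
from h import *
from workcell import eyes
import pickle
go()
i=eyes.camera_info("wrist"); p,d=eyes.camera("wrist"); cv2.imwrite("pics/w17.png",p); pickle.dump(i,open("w17.pkl","wb"))
u=proj(i,[*f2w((-30.5,-38.7)),54]); print(u, proj(i,[*f2w((-30.5,-38.7)),62]),proj(i,[*f2w((-30.5,-38.7)),115]))
x,y=int(u[0])-50,int(u[1])-50; print(x,y)
cv2.imwrite("pics/w17c.png",cv2.resize(p[y:y+80,x:x+100],None,fx=7,fy=7,interpolation=cv2.INTER_CUBIC))
for n in("scene","side"):
    p,d=eyes.camera(n); cv2.imwrite(f"pics/{n}17.png",p)
E
```

```text
t 14.32 fix [-36.7 -22.4] z 194.2 xyaw-yaw-90: -0.55 tilt [-0.004  0.006] F [-0.1 -0.1 -0.7] q [-0.21  0.39  0.31  1.97 -0.17  0.81  0.41]
[285.98192666 215.55340543] [286.18632525 218.14479929] [287.86712496 239.4926676 ]
235 165
```

View pics/w17c.png

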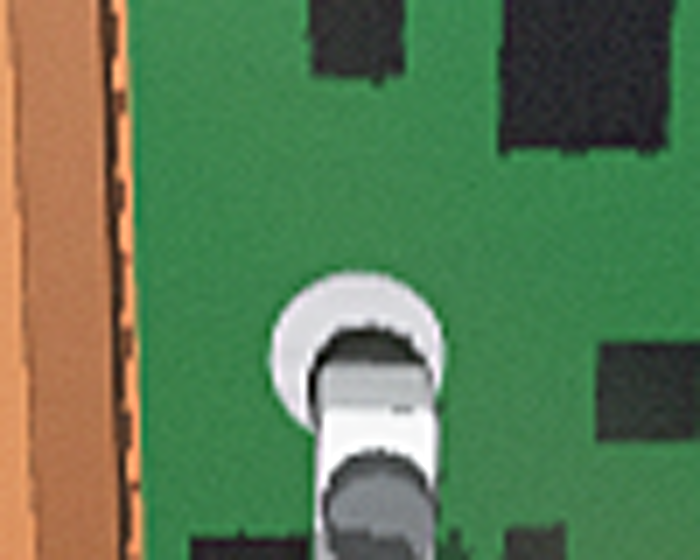

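View pics/w17.png

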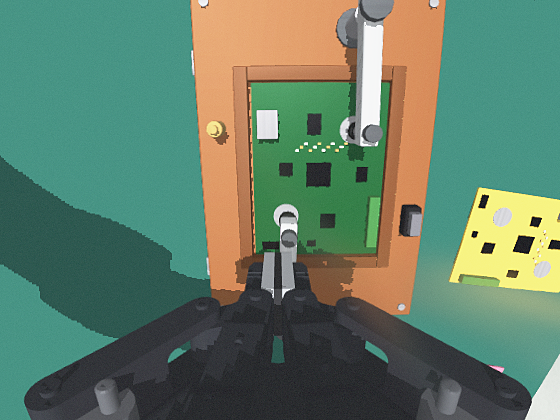

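The foot itself, at crop (369,~375), is +1.3 mm in x from disc b's centre x of 358, which agrees with the view from above. I'll nudge it back about 1 mm with the fingertip from the +x side.

Request:
send_rows:
  rows:
    - {"dp": [-0.02,0.02,0],"delta_rot": [0,0,-0.5]}
    - {"dp": [-0.022,0.026,0],"delta_rot": [0,0,0]}
    - {"dp": [-0.002,0.004,0.02],"delta_rot": [0,0,0]}
    - {"dp": [0,0,0.035],"delta_rot": [0,0,0]}
    - {"dp": [0,0,0.035],"delta_rot": [0,0,0]}
    - {"dp": [0,0,0.01],"delta_rot": [0,0,0]}
    - {"dp": [0,0,0],"delta_rot": [0,0,0]}

```text
clock: 15.05
tool_pos: [557.2, -120.6, 93.0]
tcp_rot: [1.986, 2.433, 0.005]
contact_force: [-0.4, -0.5, 0.5]
finger_gap: 0.1
```

```bash
python3 - <<'E'
from h import *
go((-4,-71),90)
E
```

```text
t 15.05 fix [ 13.7 -82. ] z 93.0 xyaw-yaw-90: -0.73 tilt [0.003 0.002] F [-0.4 -0.5  0.5] q [-0.07  0.64  0.26  1.87 -0.25  0.66  0.54]
dp mm [ 10.8 -17.9   3. ]
```

Request:
send_rows:
  rows:
    - {"dp": [0.006,-0.008,0.001],"delta_rot": [0,0,-0.7]}
    - {"dp": [0.005,-0.006,0.001],"delta_rot": [0,0,0]}
    - {"dp": [0,-0.003,0],"delta_rot": [0,0,0]}
    - {"dp": [0,-0.001,0],"delta_rot": [0,0,0]}
    - {"dp": [0,0,0],"delta_rot": [0,0,0]}

```text
clock: 15.47
tool_pos: [537.4, -116.3, 95.7]
tcp_rot: [1.973, 2.439, 0.006]
contact_force: [0.2, 0.2, -0.2]
finger_gap: -0.0
```

```bash
python3 - <<'E'
from h import *
from workcell import eyes
go((-7.8,-71),90)
p,d=eyes.camera("wrist"); cv2.imwrite("pics/w18.png",cv2.resize(p[150:310,180:380],None,fx=4,fy=3.75,interpolation=cv2.INTER_CUBIC))
E
```

```text
t 15.47 fix [ -4.7 -73.6] z 95.7 xyaw-yaw-90: -0.24 tilt [0.006 0.001] F [ 0.2  0.2 -0.2] q [-0.08  0.61  0.26  1.92 -0.25  0.64  0.55]
dp mm [ 2.6 -3.2  5.7]
```

View pics/w18.png

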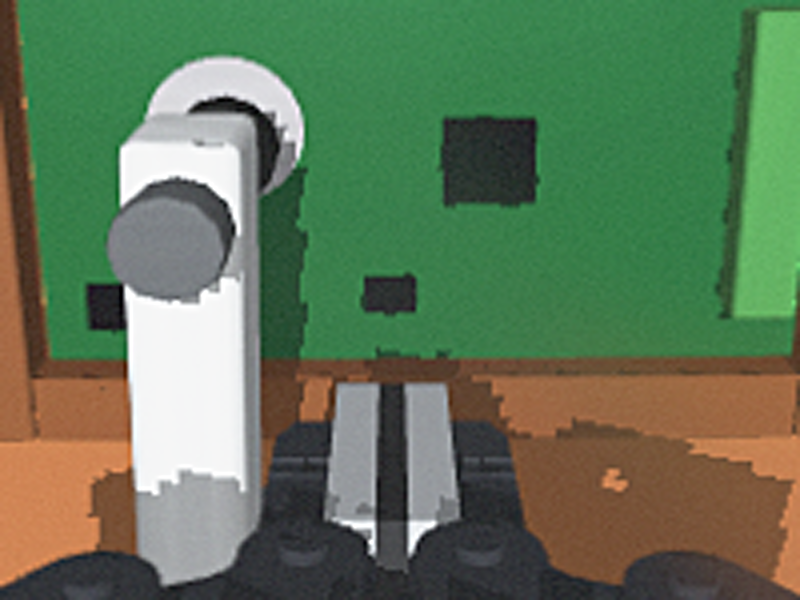

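The finger sits about 2 mm off the bar's +x side: bar edge at crop x 260, finger back at 275. I'll ease it on.

Request:
send_rows:
  rows:
    - {"dp": [0.001,-0.001,0.002],"delta_rot": [0,0,0]}
    - {"dp": [0,-0.001,0.002],"delta_rot": [0,0,0]}
    - {"dp": [0,-0.0007,0],"delta_rot": [0,0,0]}
    - {"dp": [0,0,0],"delta_rot": [0,0,0]}

```text
clock: 15.85
tool_pos: [535.9, -116.1, 92.6]
tcp_rot: [1.972, 2.437, 0.009]
contact_force: [0.3, -0.0, 0.5]
finger_gap: -0.3
```

```bash
python3 - <<'E'
from h import *
from workcell import eyes
go((-7.8,-71),90)
p,d=eyes.camera("wrist"); cv2.imwrite("pics/w19.png",cv2.resize(p[150:310,180:380],None,fx=4,fy=3.75,interpolation=cv2.INTER_CUBIC))
E
```

```text
t 15.85 fix [ -6.1 -73.1] z 92.6 xyaw-yaw-90: -0.24 tilt [0.009 0.   ] F [ 0.3 -0.   0.5] q [-0.08  0.61  0.25  1.93 -0.25  0.62  0.55]
dp mm [ 2.1 -1.7  2.6]
```

View pics/w19.png

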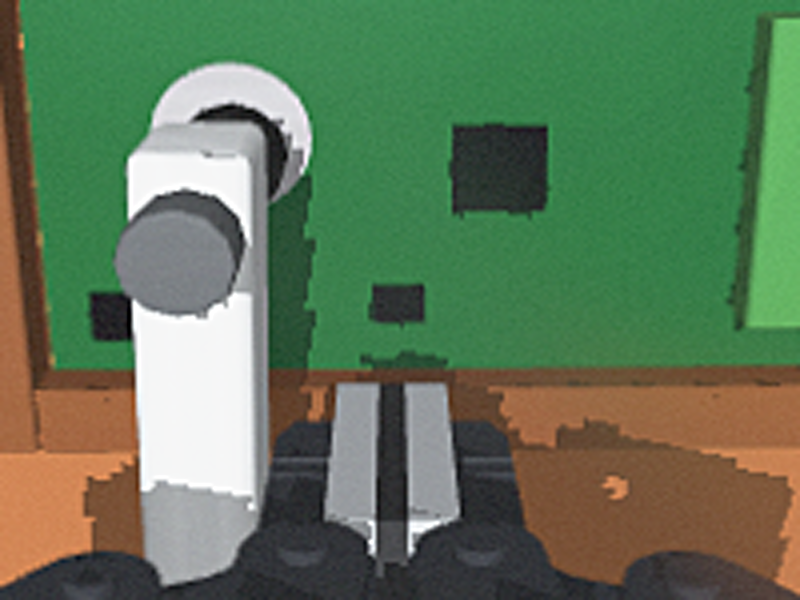

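Request:
send_rows:
  rows:
    - {"dp": [0,-0.0008,0.001],"delta_rot": [0,0,0]}
    - {"dp": [0,-0.0006,0],"delta_rot": [0,0,0]}
    - {"dp": [0,-0.0004,0],"delta_rot": [0,0,0]}
    - {"dp": [0,0,0],"delta_rot": [0,0,0]}

```text
clock: 16.23
tool_pos: [534.0, -116.5, 91.2]
tcp_rot: [1.972, 2.438, 0.008]
contact_force: [0.5, -0.6, -0.1]
finger_gap: -0.1
```

```bash
python3 - <<'E'
from h import *
go((-7.8,-71),90)
E
```

```text
t 16.23 fix [ -8.  -73.1] z 91.2 xyaw-yaw-90: -0.24 tilt [0.008 0.   ] F [ 0.5 -0.6 -0.1] q [-0.07  0.61  0.25  1.94 -0.25  0.62  0.55]
dp mm [2.1 0.2 1.2]
```

Request:
send_rows:
  rows:
    - {"dp": [0,0.02,0],"delta_rot": [0,0,0]}
    - {"dp": [0,0.01,-0.02],"delta_rot": [0,0,0]}
    - {"dp": [0,0,-0.035],"delta_rot": [0,0,0]}
    - {"dp": [0.02,-0.01,-0.035],"delta_rot": [0,0,0]}
    - {"dp": [0.025,-0.025,-0.015],"delta_rot": [0,0,0]}
    - {"dp": [0.01,-0.015,0],"delta_rot": [0,0,0]}
    - {"dp": [0,0,0],"delta_rot": [0,0,0]}

```text
clock: 16.82
tool_pos: [501.0, -65.9, 199.4]
tcp_rot: [1.976, 2.437, 0.006]
contact_force: [0.4, -0.3, 0.1]
finger_gap: 0.0
```

```bash
python3 - <<'E'
from h import *
from workcell import eyes
import pickle
go()
i=eyes.camera_info("wrist"); p,d=eyes.camera("wrist"); cv2.imwrite("pics/w20.png",p); pickle.dump(i,open("w20.pkl","wb"))
u=proj(i,[*f2w((-30.5,-38.7)),54]); print(u, proj(i,[*f2w((-30.5,-38.7)),62]),proj(i,[*f2w((-30.5,-38.7)),115]))
x,y=int(u[0])-50,int(u[1])-50; print(x,y)
cv2.imwrite("pics/w20c.png",cv2.resize(p[y:y+80,x:x+100],None,fx=7,fy=7,interpolation=cv2.INTER_CUBIC))
E
```

```text
t 16.82 fix [-29.6 -16.6] z 199.4 xyaw-yaw-90: -0.37 tilt [0.005 0.   ] F [ 0.4 -0.3  0.1] q [-0.24  0.39  0.33  1.96 -0.17  0.81  0.39]
[277.32361024 218.56123458] [277.36556621 221.23546402] [277.70927915 243.13569737]
227 168
```

View pics/w20c.png

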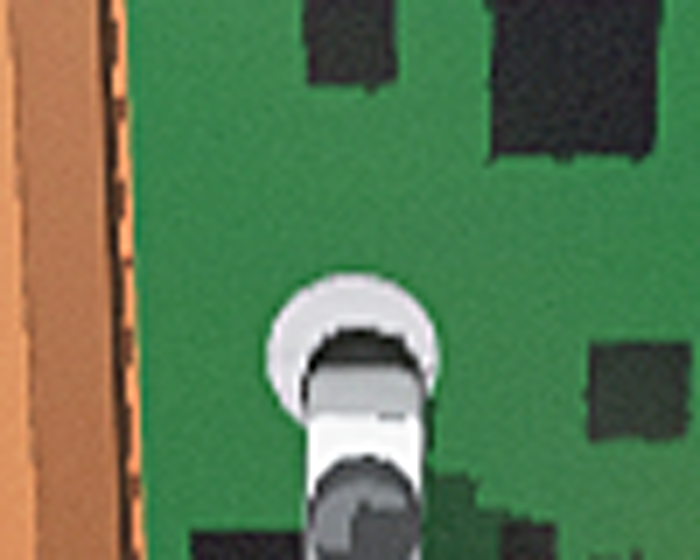

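Foot b is now about 1.1 mm from disc b's centre (361 against 352 in the crop at about 7.2 px/mm), which I'm accepting. I'll retreat upward and aside for a final overall check.

Request:
send_rows:
  rows:
    - {"dp": [0.0,0,-0.035],"delta_rot": [0,0,0]}
    - {"dp": [0.03,0,-0.02],"delta_rot": [0,0,0]}
    - {"dp": [0.038,0,-0.01],"delta_rot": [0,0,0]}
    - {"dp": [0.038,0,-0.01],"delta_rot": [0,0,0]}
    - {"dp": [0.038,0,-0.01],"delta_rot": [0,0,0]}
    - {"dp": [0.038,0,0],"delta_rot": [0,0,0]}
    - {"dp": [0.038,0,0],"delta_rot": [0,0,0]}
    - {"dp": [0.038,0,0],"delta_rot": [0,0,0]}

```text
clock: 17.53
tool_pos: [453.0, 187.4, 287.7]
tcp_rot: [1.994, 2.417, 0.006]
contact_force: [1.6, -0.1, 0.0]
finger_gap: 0.1
```

Request:
send_rows:
  rows:
    - {"dp": [0.038,0,0],"delta_rot": [0,0,0]}
    - {"dp": [0.038,0,0],"delta_rot": [0,0,0]}
    - {"dp": [0.02,0,0],"delta_rot": [0,0,0]}
    - {"dp": [0,0,0],"delta_rot": [0,0,0]}
    - {"dp": [0,0,0],"delta_rot": [0,0,0]}

```text
clock: 17.95
tool_pos: [432.9, 295.2, 285.7]
tcp_rot: [1.985, 2.427, 0.007]
contact_force: [0.3, -0.8, -0.3]
finger_gap: 0.2
```

```bash
python3 - <<'E'
from h import *
from workcell import eyes
go()
for n in("scene","side"):
    p,d=eyes.camera(n); cv2.imwrite(f"pics/{n}21.png",p)
    c=p[160:280,155:320] if n=="scene" else p[180:320,180:340]
    cv2.imwrite(f"pics/{n}21c.png",cv2.resize(c,None,fx=4.2,fy=4.2,interpolation=cv2.INTER_CUBIC))
E
```

```text
t 17.95 fix [-19.1 350.8] z 285.7 xyaw-yaw-90: -0.85 tilt [ 0.008 -0.001] F [ 0.3 -0.8 -0.3] q [-0.86  0.3   0.19  1.81 -0.06  1.03 -0.45]
```

View pics/scene21c.png

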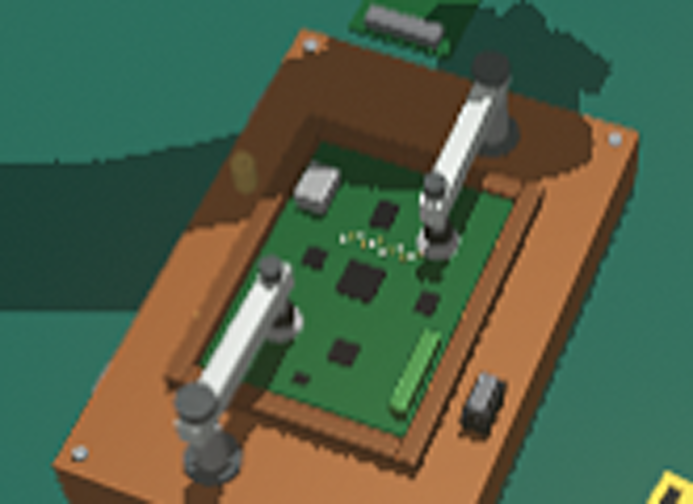

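View pics/side21c.png

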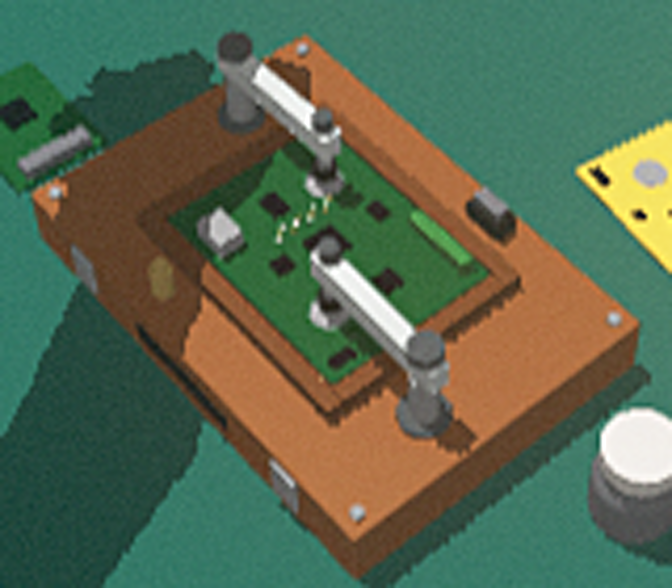

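```bash
python3 -c "
from workcell import close_job
print(close_job())"
```

```text
the job is handed in; nothing more can be done
None
```

I pushed both swing arms round with the closed fingertip until each rubber foot stood over its disc, and handed the job in at about 18 s of the 56 s allowed. The reported contact forces never went above about 3 N.

- **Clamp a:** turned about 49°. Seen from straight above, the foot is about 1 mm from the centre of disc a.
- **Clamp b:** turned about 86°. It first stopped about 3.6 mm short, and the next push took it about 1.3–1.5 mm too far. A nudge back from the other side moved it only a little. The last wrist view puts the foot about 1.1–1.2 mm from the centre of disc b, and I left it there.

In the last scene and side pictures both feet sit over their discs. The board lies in its nest, and the standoff, plug, jar and spare board look undisturbed by eye. The arm was well clear of everything at hand-in.

**Disagreements:** the scene and side cameras differed by 2–5 mm in absolute position. I therefore centred the feet from wrist views that show foot and disc together.

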